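Hold a top-heavy welding cradle on its angle flag while the tack sets

ROBOT

A 7-joint arm with a two-finger parallel gripper is mounted at the origin on the work surface. World frame = base frame: x ahead of the robot, y to its left, z up, the work surface at z = 0. Lengths are in m, angles in degrees, forces in N, time in s.
With the tool pointing down it reaches from about 0.35 to 0.9 m from the base axis. Payload 19.9 kg.
Tool frame: the origin (TCP) lies at the very end of the fingers, on their centre line; the grasp point (between the pads) lies 19 mm behind it (r.hold_point_z is the distance from the TCP to the grasp point, in m); z points along the fingers, y is the line along which they close (so a half turn about z gives the same grasp; the last joint's range is limited). The gripper opens to 85 mm and grips with 20 to 120 N. Pads are 22 mm wide; open, the fingers measure 114 mm over their backs; the gripper's body (76 mm by 85 mm) begins 54 mm behind the grasp point. The pads swing forward as they close: fully open they stand 13 mm farther back than shut.
Start: joints at [68.669, 23.915, -0.59, 92.452, 0.269, 63.638, -3.037], TCP at [0.203, -0.591, 0.231] pointing down, gripper open.
Joint ranges: [-161.28, 161.28], [-22.2, 115.67], [-73.04, 71.86], [3.21, 147.25], [-68.34, 248.33], [10.77, 114.83], [-161.83, 161.83]. Speed limits (degrees/s): [108.29, 108.29, 136.94, 136.94, 172.46, 172.46, 172.46].

INTERFACE

Orientations are given as a 3x3 rotation matrix whose columns are the frame's x, y, z axes.
In Python, from workcell import get_state, viewer, workorder, r gives the robot as it stands. The module is installed in compiled form; this text tells all that it offers.
- The arm moves only by the tool jog_arm, never from a script. Its arguments are lists of equal length, an entry for each row: "slide": the shift along the tool's x, y, z in units of 0.075 m (1.0 is 0.075 m), a list of three; "dr": the turn, a rotation vector about the tool's x, y, z in units of 180 degrees (1.0 is 180 degrees), a list of three; "fingers": the opening, from -1 (shut) to 1 (fully open). In form: {"slide": [[tx, ty, tz], ...], "dr": [[rx, ry, rz], ...], "fingers": [fingers, ...]}. A call has 1 to 5 rows; each row shifts and turns the commanded pose from where the row before left it, along the tool's axes as they then stand; what a row does not reach is not made up. A row lasts 1/10 s, in which the tool goes at most 50 mm and 8.59 degrees, less where a joint would pass 70% of its speed; a pose out of reach is approached as far as the arm can. A call with a number of a shift or a turn outside -1 to 1 is refused whole. A call with a gripper value outside its range is refused whole. The fingers move at their own pace and stop on an object; the grip force is fixed at half the most. Time passes only in rows, so rows that do not move let the fingers close. It gives the time, the measured TCP pose, the force, the opening and the grip force at its end, in the units of the state.
- get_state(): the state, without advancing time (a new reading comes with each control period).
- viewer.get_image(name): name is "side" or "top"; returns the picture (480x640x3 uint8, red, green, blue); there is no depth.
- viewer.calibration(name): a dict with "intrinsics" (3x3 intrinsics, pixels), "dist_coeffs" ([k1, k2, p1, p2, k3] as OpenCV has them; the pictures are not rectified), "R" (3x3) and "t" (3): a world point X has camera coordinates R X + t. Camera axes: x right, y down, z forward; pixel columns grow to the right and rows downward; lengths in m; the calibration is good to about 2 mm. A picture is of the moment at which its call begins. calibration takes no time and is no camera call.
- workorder.finish_job(): hands the job in; it is judged then, once.
The state is a dict: "clock": time; "joint_pos": joint angles; "joint_vel": joint speeds; "tau": joint torques, N m; "eef_pos": TCP position; "tool_rot": TCP orientation; "contact_force": force on the tool from outside, world axes, zero at the start; "ft_torque": the same for the moment, N m; "finger_gap": finger opening in m; "gripper_force": force on a finger pad.
Only numpy, scipy, OpenCV 4.12 (cv2) and the standard library are available. Lean on these libraries where they do the work, as an engineer would, in place of code of your own. Each camera call takes 0.05 s, during which the arm holds its last target. There are 200 camera calls.

TASK

Take the orange handle of the sprung crank and, moving the cradle only through that handle, tilt it off its rest until the red pointer stands under the green flag, and keep its tip within the flag's width, without a break for at least 6 seconds. Then lower the cradle gently back onto the same rest that it started from, without letting it bang on either stop, and let go. The panel is freshly welded: do not touch it or the table under it, and leave the flag, the mallet, the rod tube and the magnet where they are.

Things in the scene. Friction and masses are not known exactly. Their poses are not given: they have to be found in the camera images.
- positioner: blue bench welding positioner, fixed; origin at the centre of the underside of its base plate (300 x 200 x 12 mm). Its x axis is the direction of the spindle, away from the crank, y across, z up. Uprights at x = -92 and +92 mm, 154 mm high. Place and yaw (up to 0.3 rad) vary. All x, y, z in these notes are in this frame.
- spindle (a point): point on the horizontal spindle axis, 130 mm above the positioner's origin; the cradle, the crank and the flag all turn about this axis
- cradle (a joint): tilt of the cradle in rad, 0 level, stops at -0.32 and +0.32; starts at rest on the stop at -0.32. Positive turns about +x: the +y end rises, the pointer leans to -y. TOP-HEAVY: it tips away from level with nominally 0.47 N m per rad of tilt; damping 0.03 N m s/rad, no friction. See work for the inertia.
- crank (a joint): crank angle relative to the cradle, rad, same sign, limits -1 and +1, starts near 0. Joined to the cradle by a torsion spring only: moment on the cradle = 0.30 N m per rad of this angle (and 0.012 N m s/rad). Weaker than the tipping, so with the handle held still the cradle runs off to a stop (time constant about 0.8 s). Lifting off the rest takes +0.3 to +0.85.
- grip (a point): on the axis of the orange handle, middle of its free part: round bar 30 mm diameter, parallel to the spindle, from x = -128 to -198 mm; this point at x = -170. At absolute crank angle A (cradle + crank) it lies at y = -155 sin A, z = 130 + 155 cos A mm. Grip from above, fingers closing along y; the bar then turns between the pads.
- work: tilting table with white scrollwork panel (140 x 420 x 8 mm, top 32 mm above the spindle), red blocks on it, ends at y = -233 and +233 mm; origin on the spindle axis. Not to be touched. Cradle with all this: 3.9 kg, moment of inertia about the spindle 0.10 kg m2, nominal; mass, inertia and tipping vary by up to 20 %, and there is an unknown side imbalance of up to 0.05 N m.
- pointer_tip (a point): upper tip of the red pointer, on the side away from the robot; 130 mm from the spindle axis, straight above it at tilt 0, at x = +132 mm in the positioner's frame
- flag_mark (a point): the point where the pointer tip stands when the tilt equals that of the green flag: 130 mm from the spindle axis, at x = +132 mm, under the middle of the flag
- flag (a joint): angle of the green flag (26 mm wide, 34 mm high) on the white scale, in rad, counted like cradle: the pointer is at the flag when cradle equals it. Set between -0.10 and +0.12 and stiff; leave it.
- mallet: bystander: wooden mallet lying on the surface, head 76 mm diameter, 120 mm long; origin under the head, handle to its -x
- rod_tube: bystander: dark steel square tube with welding rods, 60 x 60 x 130 mm, origin at the underside
- magnet: bystander: red welding magnet, 90 x 90 x 24 mm, origin at the underside

How it is judged:
By the outcome, as a careful person would: the job done as asked, in the order asked, and still so for the second after the job is handed in, with the robot touching nothing.
It also fails if it takes over 64 s, if anything falls off the work surface, if the arm or the gripper's body presses on something with over 40 N, if the wrist force passes 120 N, or if a joint passes its speed limit or range.

## Working session

There is one attempt and no reset: what is moved stays moved. The work goes in short steps, Python scripts to look and compute and a tool call to move; the robot and the scene stay as the last step left them, time stands still between calls to the robot, and variables do not carry over. Pictures are saved under pics/ and viewed, at most 10 in all, crops included, and the job is handed in when it is done.

Besides the shell and the picture viewer there is one more tool, called after "Request:" as a command line: name --argument value ..., lists and objects as JSON in quotes. jog_arm: Moves the arm, as the interface text tells. Shifts and turns lie within -1 to 1; 1 stands for 0.075 m of shift or 180 degrees of turn. Its arguments: {"type":"object","properties":{"slide":{"type":"array","items":{"type":"array","items":{"type":"number","minimum":-1,"maximum":1}}},"dr":{"type":"array","items":{"type":"array","items":{"type":"number","minimum":-1,"maximum":1}}},"fingers":{"type":"array","items":{"type":"number"}}},"required":["slide","dr","fingers"]}

```bash
mkdir -p pics; ls; python3 - <<'E'
from workcell import get_state, viewer, workorder, r
import cv2,numpy as np
s=get_state()
print({k:np.round(v,3).tolist() if not isinstance(v,str) else v for k,v in s.items()}, r.hold_point_z)
for n in("side","top"):
    im=viewer.get_image(n); np.save(f"{n}0.npy",im)
    cv2.imwrite(f"pics/{n}0.png",im[:,:,::-1]); c=viewer.calibration(n)
    print(n,{k:np.round(v,4).tolist() for k,v in c.items()}, (-np.array(c['R']).T@np.array(c['t'])).round(3))
E
```

```text
pics
{'clock': 0.0, 'joint_pos': [68.669, 23.948, -0.591, 92.485, 0.27, 63.639, -3.039], 'joint_vel': [0.035, -0.012, -0.019, -0.038, -0.089, -0.041, -0.016], 'tau': [-0.0, -86.444, 0.679, -43.489, 0.019, 0.007, 0.0], 'eef_pos': [0.203, -0.591, 0.231], 'tool_rot': [[0.946, 0.325, -0.0], [0.325, -0.946, 0.001], [-0.0, -0.001, -1.0]], 'contact_force': [0.501, -0.237, -0.161], 'ft_torque': [0.044, 0.014, -0.002], 'gripper_force': 0.0, 'finger_gap': 0.085} 0.0187
side {'intrinsics': [[622.6057, 0.0, 327.5451], [0.0, 622.6057, 248.4321], [0.0, 0.0, 1.0]], 'dist_coeffs': [-0.1126, 0.0, 0.0, 0.0, 0.0], 'R': [[0.8808, -0.4735, 0.0006], [-0.3283, -0.6116, -0.7199], [0.3413, 0.6338, -0.6941]], 't': [-0.5529, 0.3168, 1.7621]} [-0.01  -1.185  1.452]
top {'intrinsics': [[549.3332, 0.0, 311.6167], [0.0, 549.3332, 230.9007], [0.0, 0.0, 1.0]], 'dist_coeffs': [-0.0043, 0.0, 0.0, 0.0, 0.0], 'R': [[0.0003, -1.0, -0.004], [-0.984, 0.0004, -0.1779], [0.1779, 0.004, -0.984]], 't': [-0.035, 0.6384, 1.7796]} [ 0.312 -0.042  1.865]
```

View pics/side0.png

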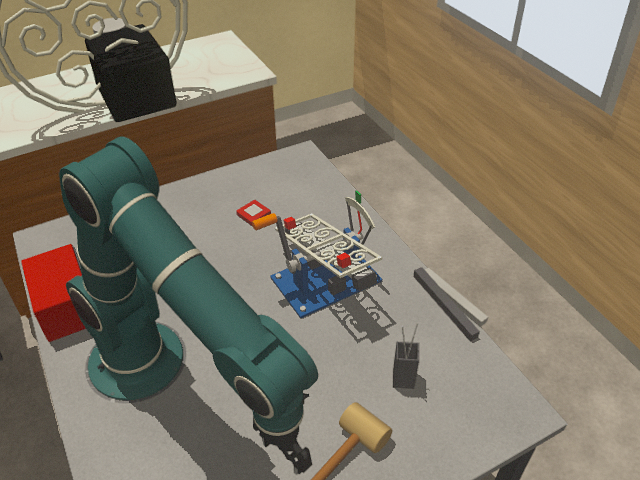

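View pics/top0.png

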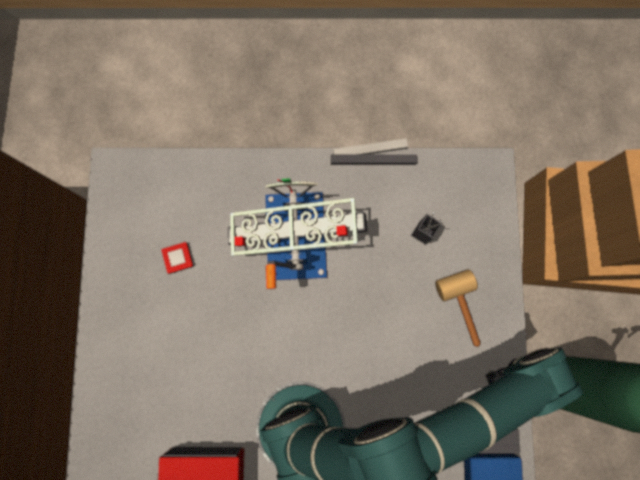

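The side view shows the orange handle at about (264,221), the green flag at (359,197), the red pointer at (360,218) and the red blocks at (290,224) and (345,260). The top view shows the handle at (270,276), the flag at (285,181) and the blocks at (240,241) and (342,230).

```bash
cat > seg.py <<'E'
import numpy as np,cv2
from workcell import viewer
cal={n:{k:np.array(v) for k,v in viewer.calibration(n).items()} for n in("side","top")}
ROI={"side":(170,310,225,420),"top":(165,300,215,385)} # r0 r1 c0 c1
def mask(im,col):
    h,s,v=[x.astype(int) for x in cv2.split(cv2.cvtColor(im,cv2.COLOR_RGB2HSV))]
    if col=="red": return ((h<5)|(h>173))&(s>140)&(v>70)
    if col=="orange": return (h>=8)&(h<=22)&(s>170)&(v>120)
    if col=="green": return (h>=40)&(h<=78)&(s>110)&(v>40)
    if col=="blue": return (h>=98)&(h<=122)&(s>120)&(v>50)
def blobs(im,n,col,amin=4):
    r0,r1,c0,c1=ROI[n]; m=np.zeros(im.shape[:2],np.uint8); m[r0:r1,c0:c1]=mask(im,col)[r0:r1,c0:c1]
    k,l,st,ce=cv2.connectedComponentsWithStats(m)
    return [(ce[i].round(2).tolist(),st[i].tolist()) for i in range(1,k) if st[i][4]>=amin]
def ray(n,px):
    c=cal[n]; p=cv2.undistortPoints(np.array([[px]],float),c["intrinsics"],c["dist_coeffs"])[0,0]
    d=c["R"].T@np.array([p[0],p[1],1]); return -c["R"].T@c["t"], d/np.linalg.norm(d)
def tri(ps,pt):
    A=np.zeros((3,3));b=np.zeros(3)
    L=[ray("side",ps),ray("top",pt)]
    for o,d in L: P=np.eye(3)-np.outer(d,d); A+=P; b+=P@o
    X=np.linalg.solve(A,b); return X,[float(np.linalg.norm((np.eye(3)-np.outer(d,d))@(X-o))) for o,d in L]
def plane(n,px,z):
    o,d=ray(n,px); return o+d*(z-o[2])/d[2]
def proj(n,X):
    c=cal[n]; return cv2.projectPoints(np.atleast_2d(X).astype(float),cv2.Rodrigues(c["R"])[0],c["t"],c["intrinsics"],c["dist_coeffs"])[0][:,0]
E
python3 - <<'E'
from seg import *
ims={n:np.load(n+"0.npy") for n in("side","top")}
for n in ims:
    for c in("red","orange","green","blue"): print(n,c,blobs(ims[n],n,c,4 if c!="blue" else 40))
s=ims["side"][180:325,230:400]; t=ims["top"][165:295,215:385]
a=np.vstack([cv2.resize(s,None,fx=4.5,fy=4.5,interpolation=cv2.INTER_CUBIC)[:600]]);b=cv2.resize(t,None,fx=4.5,fy=4.5,interpolation=cv2.INTER_CUBIC)
cv2.imwrite("pics/cs.png",a[:,:,::-1]);cv2.imwrite("pics/ct.png",b[:,:,::-1])
E
```

```text
side red [([252.11, 211.68], [237, 200, 34, 25, 314]), ([359.39, 222.63], [358, 211, 4, 23, 38]), ([289.64, 222.81], [284, 217, 12, 13, 112]), ([343.53, 259.84], [337, 253, 14, 15, 154])]
side orange [([264.15, 220.62], [252, 213, 25, 16, 226])]
side green [([358.8, 195.8], [356, 191, 5, 12, 20]), ([356.25, 196.25], [356, 195, 2, 3, 4])]
side blue [([295.29, 291.47], [271, 269, 57, 41, 694]), ([315.63, 279.94], [308, 269, 18, 20, 139]), ([350.31, 285.47], [346, 280, 10, 12, 58]), ([328.19, 295.94], [322, 289, 13, 15, 97])]
top red [([341.51, 230.62], [336, 226, 12, 10, 100]), ([239.31, 240.99], [235, 237, 10, 9, 84])]
top orange [([270.38, 275.61], [266, 264, 9, 24, 193])]
top green [([285.93, 179.79], [283, 179, 7, 3, 14])]
top blue [([306.18, 197.77], [297, 193, 19, 9, 120]), ([277.82, 200.46], [266, 194, 23, 13, 168]), ([319.98, 210.98], [317, 207, 6, 10, 44]), ([282.77, 215.07], [274, 212, 14, 9, 60]), ([282.67, 242.59], [275, 239, 14, 7, 58]), ([302.38, 240.67], [299, 238, 10, 6, 42]), ([305.34, 265.52], [277, 249, 49, 30, 845]), ([279.33, 256.72], [268, 252, 23, 11, 189])]
```

View pics/cs.png

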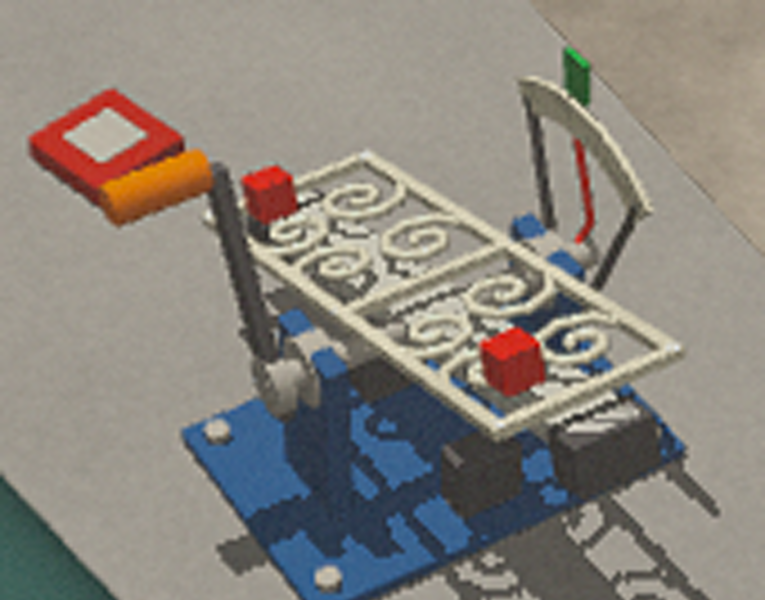

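View pics/ct.png

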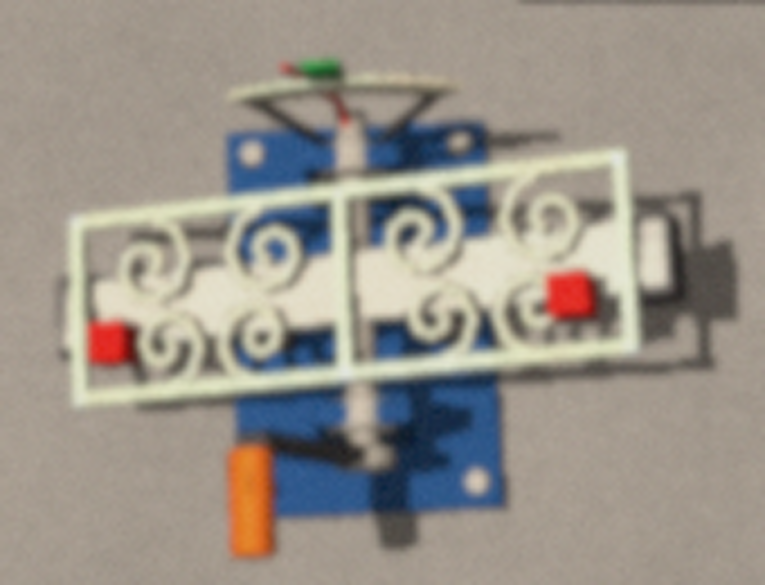

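The crops show the base plate's corners, with the top-view corners at about (265.7,194.3), (323.2,192.6) and (327.2,277.7). The cradle's +y end is low and the flag stands just right of the tip. The handle is clear of the panel.

```bash
python3 - <<'E'
from seg import *
cr=lambda p:(np.array(p)+.5)/4.5-.5+np.array([215,165])
cs=lambda p:(np.array(p)+.5)/4.5-.5+np.array([230,180])
C=[plane("top",cr(p),.012) for p in [(228,134),(487,124),(505,507)]]
S=[plane("side",cs(p),.012) for p in [(183,434),(686,447)]]   # BL, TR
print("top corners TL TR BR",np.round(C,4)); print("side BL TR",np.round(S,4))
e=C[1]-C[2]; print("yaw long",np.arctan2(e[1],e[0]),np.linalg.norm(e)); e=C[0]-C[1]; print("yaw short",np.arctan2(-e[0],e[1]),np.linalg.norm(e))
# panel corners in both views
P={}
for k,t,s in [("BL",(75,403),(207,219)),("TL",(72,216),(368,153)),("TR",(622,153),(682,350)),("BR",(636,351),(500,437))]:
    P[k],er=tri(cs(s),cr(t)); print("panel",k,P[k].round(4),np.round(er,4))
u=(P["TL"]+P["TR"]-P["BL"]-P["BR"])/2; print("panel yaw",np.arctan2(u[1],u[0]),np.linalg.norm(u))
for nm,s,t in [("handle",(264.15,220.62),(270.38,275.61)),("flag",(358.3,195.9),(285.93,179.79)),("blkL",(289.64,222.81),(239.31,240.99)),("blkR",(343.53,259.84),(341.51,230.62)),("ptip",cs((577,112)),cr((284,68)))]:
    X,er=tri(s,t); print(nm,X.round(4),np.round(er,4))
E
```

```text
top corners TL TR BR [[ 0.7754  0.126   0.012 ]
 [ 0.7832 -0.0737  0.012 ]
 [ 0.4875 -0.0862  0.012 ]]
side BL TR [[ 0.4765  0.1042  0.012 ]
 [ 0.7838 -0.0751  0.012 ]]
yaw long 0.04231220129403142 0.29599299721672884
yaw short 0.03900906979438811 0.19990007486624692
panel BL [0.5565 0.2275 0.0847] [0.0003 0.0003]
panel TL [0.6931 0.2333 0.0884] [0.0013 0.0013]
panel TR [ 0.7107 -0.1627  0.219 ] [0.0006 0.0006]
panel BR [ 0.575  -0.1708  0.2152] [0.0014 0.0014]
panel yaw 0.05129563994365372 0.13634075017896952
handle [0.4671 0.0846 0.2668] [0.0011 0.0011]
flag [0.7534 0.0408 0.2791] [0. 0.]
blkL [0.595  0.1981 0.1155] [0.0001 0.0001]
blkR [ 0.6094 -0.1265  0.2254] [0.0006 0.0006]
ptip [0.7708 0.0694 0.2178] [0.0001 0.0001]
```

Request:
jog_arm --slide '[[0,0,-0.55],[0,0,-0.55],[0,0,-0.55],[0,0,-0.55],[0,0,-0.55]]' --dr '[[0,0,0.0306],[0,0,0.0306],[0,0,0.0306],[0,0,0],[0,0,0]]' --fingers '[1,1,1,1,1]'

```text
clock: 0.6
eef_pos: [0.203, -0.5907, 0.439]
tool_rot: [[0.999, 0.042, -0.0], [0.042, -0.999, 0.0], [-0.0, -0.0, -1.0]]
contact_force: [0.2, -0.4, -0.3]
finger_gap: 0.0852
gripper_force: 0.0
```

```bash
python3 - <<'E'
from seg import *
yaw=.043;c=np.array([.6315,.019]);R=np.array([[np.cos(yaw),-np.sin(yaw)],[np.sin(yaw),np.cos(yaw)]])
ex=np.array([R[0,0],R[1,0],0]);ey=np.array([R[0,1],R[1,1],0])
for n,px in (("side",(358.3,195.9)),("top",(285.93,179.79))):
    o,d=ray(n,px); p0=np.array([*c,0])+.132*ex; X=o+d*((p0-o)@ex)/(d@ex)
    y,z=(X-p0)@ey,X[2]-.13; print(n,"flag y z",y,z,"ang",np.arctan2(-y,z))
for n in("side","top"):
    for th in(-.32,-.1,0):
        X=p0-.13*np.sin(th)*ey+np.array([0,0,.13+.13*np.cos(th)]); Y=p0-.16*np.sin(th)*ey+np.array([0,0,.13+.16*np.cos(th)]);print(n,th,proj(n,np.array([X,Y])).round(1).tolist())
for b in((.595,.1981,.1155),(.6094,-.1265,.2254)):
    q=R.T@(np.array(b[:2])-c); y,z=q[1],b[2]-.13; t=.32 # rotate by +.32 to level
    print("block level xyz",q[0],y*np.cos(t)-z*np.sin(t),y*np.sin(t)+z*np.cos(t))
E
```

```text
side flag y z 0.030031772162927798 0.13583987711454582 ang -0.2175822627063777
top flag y z 0.017884117923495365 0.11584743262134667 ang -0.15316734339986668
side -0.32 [[356.2, 197.1], [354.8, 188.1]]
side -0.1 [[361.3, 200.7], [361.1, 192.4]]
side 0 [[363.7, 202.9], [364.1, 195.1]]
top -0.32 [[278.2, 179.4], [274.5, 177.0]]
top -0.1 [[287.3, 178.5], [285.8, 175.8]]
top 0 [[291.6, 178.3], [291.2, 175.5]]
block level xyz -0.02876733401365561 0.17590149618579148 0.043016440268189904
block level xyz -0.028334143831441682 -0.16709395626274912 0.045128772128229334
```

Request:
jog_arm --slide '[[0.253,-0.59,0],[0.253,-0.59,0],[0.253,-0.59,0],[0.253,-0.59,0],[0.253,-0.59,0]]' --dr '[[0,0,0],[0,0,0],[0,0,0],[0,0,0],[0,0,0]]' --fingers '[1,1,1,1,1]'

```text
clock: 1.1
eef_pos: [0.2887, -0.364, 0.4373]
tool_rot: [[0.999, 0.042, -0.0], [0.042, -0.999, 0.0], [-0.0, -0.0, -1.0]]
contact_force: [1.5, -0.6, 0.0]
finger_gap: 0.0854
gripper_force: 0.0
```

Request:
jog_arm --slide '[[0.253,-0.59,0],[0.253,-0.59,0],[0.253,-0.59,0],[0.253,-0.59,0],[0.253,-0.59,0]]' --dr '[[0,0,0],[0,0,0],[0,0,0],[0,0,0],[0,0,0]]' --fingers '[1,1,1,1,1]'

```text
clock: 1.6
eef_pos: [0.3739, -0.1389, 0.4375]
tool_rot: [[0.999, 0.042, -0.0], [0.042, -0.999, -0.0], [-0.0, 0.0, -1.0]]
contact_force: [1.3, -0.3, 0.7]
finger_gap: 0.0855
gripper_force: 0.0
```

Request:
jog_arm --slide '[[0.253,-0.59,0],[0.253,-0.59,0],[0.253,-0.59,0],[0.253,-0.59,0],[0.253,-0.59,0]]' --dr '[[0,0,0],[0,0,0],[0,0,0],[0,0,0],[0,0,0]]' --fingers '[1,1,1,1,1]'

```text
clock: 2.1
eef_pos: [0.4593, 0.086, 0.4377]
tool_rot: [[0.999, 0.042, 0.0], [0.042, -0.999, -0.0], [0.0, 0.0, -1.0]]
contact_force: [0.9, -1.7, 0.1]
finger_gap: 0.0856
gripper_force: 0.0
```

Request:
jog_arm --slide '[[0,0,0.4],[0,0,0.4],[0,0,0.4],[0,0,0.4],[0,0,0.1]]' --dr '[[0,0,0],[0,0,0],[0,0,0],[0,0,0],[0,0,0]]' --fingers '[1,1,1,1,1]'

```text
clock: 2.6
eef_pos: [0.458, 0.0838, 0.3075]
tool_rot: [[0.999, 0.043, -0.004], [0.043, -0.999, -0.0], [-0.004, -0.0, -1.0]]
contact_force: [0.5, -0.1, 0.9]
finger_gap: 0.0855
gripper_force: 0.0
```

```bash
python3 - <<'E'
from seg import *
from workcell import get_state
s=get_state();print(s["eef_pos"],s["clock"])
T=[]
for n in("side","top"):
    im=viewer.get_image(n); np.save(n+"1.npy",im)
    for c in("red","orange","green"): print(n,c,blobs(im,n,c))
    T.append(cv2.resize(im[150:320,220:400] if n=="side" else im[160:330,215:395],None,fx=2.2,fy=2.2,interpolation=cv2.INTER_CUBIC))
cv2.imwrite("pics/c1.png",np.hstack(T)[:,:,::-1])
E
```

```text
[0.45797092 0.08379962 0.30750867] 2.6
side red [([250.15, 211.67], [237, 200, 27, 25, 270]), ([359.35, 222.43], [358, 211, 4, 23, 37]), ([289.55, 222.76], [284, 217, 12, 13, 112]), ([343.51, 259.87], [337, 253, 14, 15, 156])]
side orange [([263.86, 221.13], [252, 213, 25, 16, 184])]
side green [([358.0, 196.46], [356, 191, 5, 12, 35])]
top red [([341.62, 230.65], [336, 226, 12, 10, 100]), ([239.25, 241.4], [235, 237, 10, 10, 92])]
top orange []
top green [([286.13, 180.0], [283, 179, 7, 3, 15])]
```

View pics/c1.png

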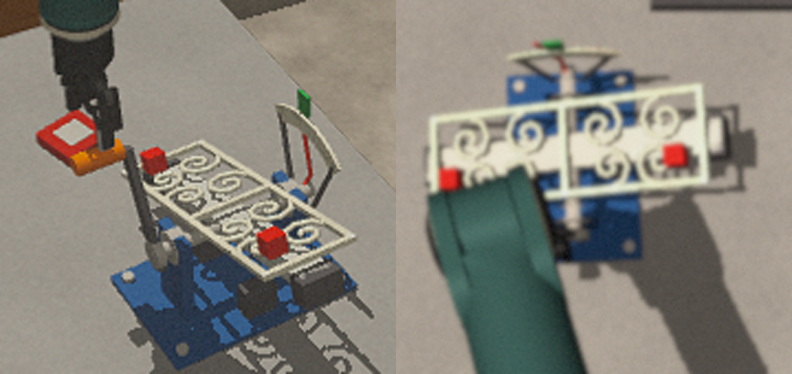

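The side view shows the open fingers directly above and straddling the orange handle at about (264,221). The blocks, pointer and flag are all clear of the hand, so side-view tracking will work.

Request:
jog_arm --slide '[[0,0,0.3],[0,0,0.3],[0,0,0.19],[0,0,0],[0,0,0]]' --dr '[[0,0,0],[0,0,0],[0,0,0],[0,0,0],[0,0,0]]' --fingers '[1,1,1,1,0.2]'

```text
clock: 3.2
eef_pos: [0.4599, 0.0843, 0.2523]
tool_rot: [[0.999, 0.042, 0.001], [0.042, -0.999, 0.0], [0.001, -0.0, -1.0]]
contact_force: [0.1, 0.5, -0.5]
finger_gap: 0.0733
gripper_force: 0.0
```

Request:
jog_arm --slide '[[0,0,0],[0,0,0],[0,0,0],[0,0,0],[0,0,0]]' --dr '[[0,0,0],[0,0,0],[0,0,0],[0,0,0],[0,0,0]]' --fingers '[0,-0.2,-0.4,-1,-1]'

```text
clock: 3.7
eef_pos: [0.4595, 0.0844, 0.2514]
tool_rot: [[0.999, 0.043, 0.001], [0.043, -0.999, 0.0], [0.001, -0.0, -1.0]]
contact_force: [-1.5, 1.5, 6.8]
finger_gap: 0.0286
gripper_force: 58.8
```

Request:
jog_arm --slide '[[0,0,0],[0,0,0],[0,0,0],[0,0,0],[0,0,0]]' --dr '[[0,0,0],[0,0,0],[0,0,0],[0,0,0],[0,0,0]]' --fingers '[-1,-1,-1,-1,-1]'

```text
clock: 4.2
eef_pos: [0.4595, 0.0845, 0.2514]
tool_rot: [[0.999, 0.043, 0.001], [0.043, -0.999, 0.0], [0.001, -0.0, -1.0]]
contact_force: [-2.1, 2.1, 5.6]
finger_gap: 0.0283
gripper_force: 58.8
```

```bash
cat > ctl.py <<'E'
import sys,json,os
from seg import *
from workcell import get_state
from scipy.optimize import least_squares,minimize_scalar
YAW,C=.043,np.array([.6315,.019]); L=.155; U=.075; k,c1,c2=.30,.03,.012
Rz=np.array([[np.cos(YAW),-np.sin(YAW)],[np.sin(YAW),np.cos(YAW)]])
BL=[(-.0288,.1759,.0430),(-.0283,-.1671,.0451)]; PX0=np.array([[289.57,222.77],[343.52,259.86]])
def blockpx(th):
    out=[]
    for x,y,z in BL:
        Y=y*np.cos(th)-z*np.sin(th); Z=y*np.sin(th)+z*np.cos(th); out.append([*(C+Rz@[x,Y]),.13+Z])
    return proj("side",np.array(out))
OFF=PX0-blockpx(-.32)
def theta(im,guess):
    bl=[b for b in blobs(im,"side","red") if 60<b[1][4]<220]; pr=blockpx(guess)+OFF; obs=[]
    for p in pr:
        d=[np.hypot(*(np.array(b[0])-p)) for b in bl]; i=int(np.argmin(d)) if d else -1
        obs.append(bl[i][0] if d and d[i]<14 else None)
    f=lambda t:sum(np.sum((q+OFF[j]-obs[j])**2) for j,q in enumerate(blockpx(t)) if obs[j] is not None)
    s=minimize_scalar(f,bounds=(-.4,.4),method="bounded"); return s.x,np.sqrt(s.fun),sum(o is not None for o in obs)
def sim(th,w,b,K,I,t0,t1,kn,samp=()):
    n=max(1,int(round((t1-t0)/.01))); ts=t0+.01*np.arange(n+1); A=np.interp(ts,*kn); dA=np.gradient(A,.01); H=np.empty(n+1);H[0]=th
    for i in range(n):
        a=(K*th+k*(A[i]-th)+b-c1*w+c2*(dA[i]-w))/I
        w+=.01*a; th+=.01*w
        if th<-.32: th=-.32; w=max(w,0)
        if th>.32: th=.32; w=min(w,0)
        H[i+1]=th
    return th,w,np.interp(samp,ts,H) if len(samp) else None
def ref(r,t):
    s=np.clip((t-r["t"])/r["T"],0,1); d=r["b"]-r["a"]; T=r["T"]
    return r["a"]+d*(10*s**3-15*s**4+6*s**5), d*(30*s**2-60*s**3+30*s**4)/T, d*(60*s-180*s**2+120*s**3)/T**2
def main():
    s=get_state(); t=s["clock"]; im=viewer.get_image("side"); p=np.array(s["eef_pos"])
    D=json.load(open("log.json")) if os.path.exists("log.json") else None
    yf=(Rz.T@(p[:2]-C))[1]; Am=-np.arcsin(yf/L)
    if D is None: D=dict(kt=[t-1,t],kA=[Am,Am],plan=[],end=t,mt=[],mth=[],b=0.,cs=np.sin(Am),cc=np.cos(Am),ref=None,th=-.32)
    n=int(round((t-D["end"])/.1))
    for i in range(min(n,len(D["plan"]))):
        ds,dc,A=D["plan"][i]; D["kt"].append(D["end"]+.1*(i+1)); D["kA"].append(A); D["cs"]+=ds; D["cc"]+=dc
    kA=D["kA"][-1]; D["plan"]=[]
    th,res,nb=theta(im,D["th"]); D["mt"].append(t); D["mth"].append(th); tn=t+.05; D["end"]=tn
    D["kt"].append(tn); D["kA"].append(kA)
    W=4.; m=[i for i,x in enumerate(D["mt"]) if x>t-W]; mt=np.array(D["mt"])[m]; mh=np.array(D["mth"])[m]; kn=(D["kt"],D["kA"])
    w0=0. if mh[0]<-.31 or len(m)<2 else (mh[1]-mh[0])/(mt[1]-mt[0]); best=None
    fun=lambda q:np.r_[(sim(*q,mt[0],t,kn,mt)[2]-mh)/.004,(q[0]-mh[0])/.01,(q[1]-w0)/(.005 if mh[0]<-.31 else .1),q[2]/.04,(q[3]-.47)/.05,(q[4]-.1)/.01]
    if len(m)>1:
        for b0 in (D["b"],-.05,-.02,.01,.05):
            try: f=least_squares(fun,[max(mh[0],-.32),w0,b0,.47,.1],x_scale=[.01,.05,.02,.05,.01],diff_step=1e-3,max_nfev=30)
            except Exception: continue
            if best is None or f.cost<best.cost-1e-3: best=f
        q=best.x
    else: q=[-.32,0,0,.47,.1]
    b,K,I=q[2:]; x,w,_=sim(*q,mt[0],tn,kn); D["b"]=b; D["th"]=x
    print(f"t={t:.2f} th={th:.4f} res={res:.2f} nb={nb} A={kA:.3f} Ameas={Am:.3f} z={p[2]:.4f} F={np.round(s['contact_force'],1)} gap={s['finger_gap']:.4f} | est th={x:.4f} w={w:.4f} b={b:.4f} K={K:.3f} I={I:.3f} cost={best.cost if best else 0:.2f}")
    a=sys.argv[1:]; N=5; plan=[]
    if a and a[0]=="goto": D["ref"]=dict(t=tn,a=x if x>-.318 else -.32,b=float(a[1]),T=float(a[2])); a=a[3:]; mode="r"
    elif a and a[0]=="A": tgt=float(a[1]); D["ref"]=None; mode="A"
    else: mode="r"
    if a and a[0]=="n": N=int(a[1])
    A=kA; cs,cc=D["cs"],D["cc"]; rows=[]; kt=list(D["kt"]); kk=list(D["kA"]); wn=2.2
    for i in range(N):
        ti=tn+.1*i
        if mode=="A": An=kA+(tgt-kA)*(i+1)/N
        else:
            r0,r1,r2=ref(D["ref"],ti+.1); e,ew=x-ref(D["ref"],ti)[0],w-ref(D["ref"],ti)[1]
            An=(I*(r2-wn**2*e-2*wn*ew)+(c1+c2)*r1-(K-k)*(r0+e)-b)/k
            An=np.clip(An,A-.12,A+.12); An=np.clip(An,-.9,.7)
        sy=round((np.sin(An)-cs)*L/U,3); sz=round(-(np.cos(An)-cc)*L/U,3); ds,dc=sy*U/L,-sz*U/L
        cs+=ds; cc+=dc; rows.append([0,sy,sz]); plan.append([ds,dc,float(An)]); A=An
        kt.append(ti+.1); kk.append(A); x,w,_=sim(x,w,b,K,I,ti,ti+.1,(kt,kk))
    D["plan"]=plan; print("rows",rows,"Aend %.3f pred th=%.4f w=%.4f"%(A,x,w), "ref",D["ref"] and np.round(ref(D["ref"],ti+.1)[0],4))
    json.dump(D,open("log.json","w"))
if __name__=="__main__": main()
E
python3 ctl.py A -0.25
```

```text
t=4.20 th=-0.3191 res=0.04 nb=2 A=-0.489 Ameas=-0.489 z=0.2514 F=[-2.1  2.1  5.6] gap=0.0283 | est th=-0.3200 w=0.0000 b=0.0000 K=0.470 I=0.100 cost=0.00
rows [[0, np.float64(0.088), np.float64(-0.044)], [0, np.float64(0.091), np.float64(-0.04)], [0, np.float64(0.092), np.float64(-0.036)], [0, np.float64(0.093), np.float64(-0.031)], [0, np.float64(0.095), np.float64(-0.027)]] Aend -0.250 pred th=-0.3200 w=0.0000 ref None
```

Request:
jog_arm --slide '[[0,0.088,-0.044],[0,0.091,-0.04],[0,0.092,-0.036],[0,0.093,-0.031],[0,0.095,-0.027]]' --dr '[[0,0,0],[0,0,0],[0,0,0],[0,0,0],[0,0,0]]' --fingers '[-1,-1,-1,-1,-1]'

```text
clock: 4.75
eef_pos: [0.4613, 0.0516, 0.2659]
tool_rot: [[0.999, 0.044, 0.002], [0.044, -0.999, 0.003], [0.002, -0.003, -1.0]]
contact_force: [-5.6, 15.0, 21.8]
finger_gap: 0.0281
gripper_force: 61.0
```

```bash
sed -i 's/rows.append(\[0,sy,sz\])/rows.append([0,float(sy),float(sz)])/' ctl.py; python3 ctl.py A -0.05
```

```text
t=4.75 th=-0.3199 res=0.51 nb=2 A=-0.250 Ameas=-0.260 z=0.2659 F=[-5.6 15.  21.8] gap=0.0281 | est th=-0.3200 w=0.0000 b=0.0000 K=0.470 I=0.100 cost=0.00
rows [[0, 0.081, -0.019], [0, 0.081, -0.015], [0, 0.082, -0.013], [0, 0.082, -0.009], [0, 0.082, -0.006]] Aend -0.050 pred th=-0.3200 w=0.0000 ref None
```

```bash
python3 - <<'E'
import re,json,numpy as np
s=open("ctl.py").read()
s=s.replace("yf=(Rz.T@(p[:2]-C))[1]","yf=(Rz.T@(p[:2]-C))[1]+.0045").replace("s['contact_force'],1)}","s['contact_force'],1)} M={np.round(s['ft_torque'],1)}").replace('D["plan"]=[]','D["plan"]=[]',1)
open("ctl.py","w").write(s)
D=json.load(open("log.json")); D["kA"]=[a-.03 for a in D["kA"]]; D["plan"]=[]
D["cs"]=-.0428/.155; D["cc"]=.9516; D["kA"][-1]=-.28; json.dump(D,open("log.json","w"))
E
python3 ctl.py A -0.12
```

```text
t=4.80 th=-0.3195 res=0.52 nb=2 A=-0.280 Ameas=-0.280 z=0.2659 F=[-3.9  2.6 16.5] M=[ 0.9  0.8 -0. ] gap=0.0281 | est th=-0.3200 w=0.0000 b=0.0000 K=0.470 I=0.100 cost=0.01
rows [[0, 0.063, -0.037], [0, 0.065, -0.015], [0, 0.065, -0.013], [0, 0.065, -0.011], [0, 0.065, -0.009]] Aend -0.120 pred th=-0.3200 w=0.0000 ref None
```

Request:
jog_arm --slide '[[0,0.063,-0.037],[0,0.065,-0.015],[0,0.065,-0.013],[0,0.065,-0.011],[0,0.065,-0.009]]' --dr '[[0,0,0],[0,0,0],[0,0,0],[0,0,0],[0,0,0]]' --fingers '[-1,-1,-1,-1,-1]'

```text
clock: 5.35
eef_pos: [0.4626, 0.0266, 0.2718]
tool_rot: [[0.999, 0.043, 0.003], [0.043, -0.999, 0.002], [0.003, -0.002, -1.0]]
contact_force: [1.6, 10.1, 8.5]
finger_gap: 0.0279
gripper_force: 60.3
```

```bash
python3 ctl.py A 0.0
```

```text
t=5.35 th=-0.3135 res=1.30 nb=2 A=-0.120 Ameas=-0.125 z=0.2718 F=[ 1.6 10.1  8.5] M=[ 3.4 -0.2  0.1] gap=0.0279 | est th=-0.3200 w=0.0000 b=0.0000 K=0.470 I=0.100 cost=1.34
rows [[0, 0.05, -0.006], [0, 0.049, -0.004], [0, 0.05, -0.003], [0, 0.049, -0.001], [0, 0.05, -0.001]] Aend 0.000 pred th=-0.3200 w=0.0000 ref None
```

```bash
python3 - <<'E'
from ctl import *
im=viewer.get_image("side"); print(blobs(im,"side","red"),blobs(im,"side","green"),(blockpx(-.32)+OFF).round(1).tolist())
cv2.imwrite("pics/c2.png",cv2.resize(im[150:320,220:400],None,fx=4,fy=3.5,interpolation=cv2.INTER_CUBIC)[:595,:,::-1])
for x in (-.32,-.1): print(proj("side",np.array([[*(C+Rz@[-.0283,-.1671*np.cos(x)-.045*np.sin(x)]),.13-.1671*np.sin(x)+.045*np.cos(x)]])))
E
```

```text
[([249.36, 213.56], [237, 200, 26, 26, 270]), ([359.41, 222.35], [358, 211, 4, 23, 37]), ([290.64, 221.91], [285, 217, 11, 12, 81]), ([343.52, 259.83], [337, 253, 14, 15, 155])] [([357.97, 196.49], [356, 191, 5, 12, 37])] [[289.6, 222.8], [343.5, 259.9]]
[[343.3174554  259.92212791]]
[[346.34445759 272.19759324]]
```

View pics/c2.png

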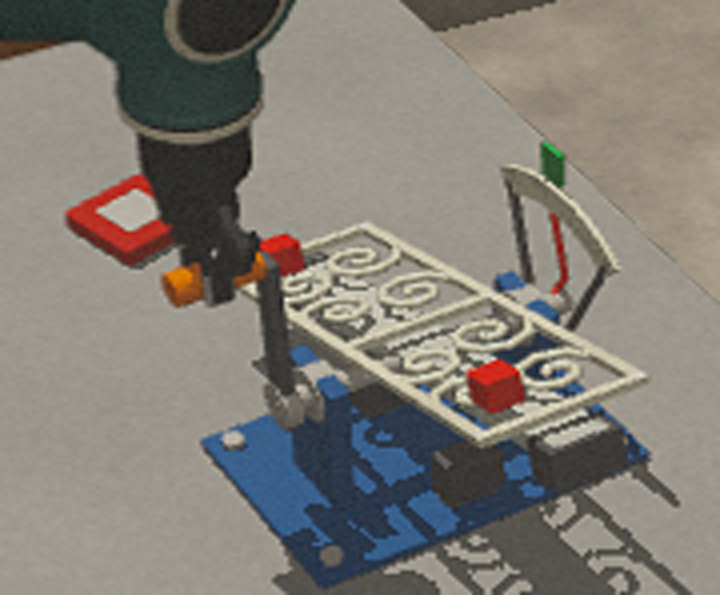

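The picture shows the crank arm and handle now covering part of the left block at (290,222). The right block at (343.5,259.8) is clear, so I'll track only that one.

```bash
python3 - <<'E'
import json
s=open("ctl.py").read(); s=s.replace("obs.append(bl[i][0] if d and d[i]<14 else None)","obs.append(bl[i][0] if d and d[i]<14 and len(obs)==1 else None)")
open("ctl.py","w").write(s)
D=json.load(open("log.json")); D["mth"]=[-.32]*len(D["mth"]); json.dump(D,open("log.json","w"))
E
python3 ctl.py A 0.0
```

```text
t=5.45 th=-0.3203 res=0.03 nb=1 A=-0.096 Ameas=-0.124 z=0.2718 F=[ 0.1  9.6 10.2] M=[ 3.  -0.1  0.1] gap=0.0279 | est th=-0.3200 w=0.0000 b=0.0000 K=0.470 I=0.100 cost=0.00
rows [[0, 0.039, -0.003], [0, 0.04, -0.003], [0, 0.039, -0.002], [0, 0.04, -0.001], [0, 0.04, -0.0]] Aend 0.000 pred th=-0.3200 w=0.0000 ref None
```

Request:
jog_arm --slide '[[0,0.089,-0.009],[0,0.04,-0.003],[0,0.039,-0.002],[0,0.04,-0.001],[0,0.04,0]]' --dr '[[0,0,0],[0,0,0],[0,0,0],[0,0,0],[0,0,0]]' --fingers '[-1,-1,-1,-1,-1]'

```text
clock: 6.0
eef_pos: [0.4637, 0.0081, 0.2732]
tool_rot: [[0.999, 0.043, 0.003], [0.043, -0.999, 0.002], [0.003, -0.002, -1.0]]
contact_force: [-2.8, 4.9, 23.7]
finger_gap: 0.028
gripper_force: 62.1
```

```bash
sed -i 's|n=int(round((t-D\["end"\])/.1))|n=int((t-D["end"])/.1+.2)|' ctl.py; python3 ctl.py A 0.08
```

```text
t=6.00 th=-0.3198 res=0.06 nb=1 A=0.000 Ameas=-0.005 z=0.2732 F=[-2.8  4.9 23.7] M=[1.8 0.5 0.1] gap=0.0280 | est th=-0.3200 w=0.0000 b=0.0000 K=0.470 I=0.100 cost=0.00
rows [[0, 0.033, 0.0], [0, 0.033, 0.001], [0, 0.033, 0.001], [0, 0.033, 0.002], [0, 0.033, 0.003]] Aend 0.080 pred th=-0.3200 w=0.0000 ref None
```

Request:
jog_arm --slide '[[0,0.033,-0.01],[0,0.033,0.001],[0,0.033,0.001],[0,0.033,0.002],[0,0.033,0.003]]' --dr '[[0,0,0],[0,0,0],[0,0,0],[0,0,0],[0,0,0]]' --fingers '[-1,-1,-1,-1,-1]'

```text
clock: 6.55
eef_pos: [0.4643, -0.0046, 0.2735]
tool_rot: [[0.999, 0.043, 0.003], [0.043, -0.999, 0.001], [0.003, -0.001, -1.0]]
contact_force: [1.0, 6.4, 14.7]
finger_gap: 0.0279
gripper_force: 59.8
```

```bash
python3 ctl.py A 0.14
```

```text
t=6.55 th=-0.3191 res=0.04 nb=1 A=0.080 Ameas=0.077 z=0.2735 F=[ 1.   6.4 14.7] M=[ 2.7 -0.1  0. ] gap=0.0279 | est th=-0.3200 w=0.0000 b=0.0000 K=0.470 I=0.100 cost=0.03
rows [[0, 0.025, 0.002], [0, 0.024, 0.002], [0, 0.025, 0.003], [0, 0.024, 0.003], [0, 0.025, 0.003]] Aend 0.140 pred th=-0.3200 w=0.0000 ref None
```

Request:
jog_arm --slide '[[0,0.025,0.002],[0,0.024,0.002],[0,0.025,0.003],[0,0.024,0.003],[0,0.025,0.003]]' --dr '[[0,0,0],[0,0,0],[0,0,0],[0,0,0],[0,0,0]]' --fingers '[-1,-1,-1,-1,-1]'

```text
clock: 7.1
eef_pos: [0.4645, -0.0138, 0.2722]
tool_rot: [[0.999, 0.043, 0.003], [0.043, -0.999, 0.001], [0.003, -0.001, -1.0]]
contact_force: [1.9, 7.6, 10.2]
finger_gap: 0.0281
gripper_force: 61.1
```

```bash
python3 ctl.py A 0.20
```

```text
t=7.10 th=-0.3198 res=0.06 nb=1 A=0.140 Ameas=0.137 z=0.2722 F=[ 1.9  7.6 10.2] M=[ 2.9 -0.3 -0.1] gap=0.0281 | est th=-0.3200 w=0.0000 b=0.0000 K=0.470 I=0.100 cost=0.03
rows [[0, 0.025, 0.004], [0, 0.024, 0.004], [0, 0.025, 0.004], [0, 0.024, 0.004], [0, 0.024, 0.005]] Aend 0.200 pred th=-0.3196 w=0.0064 ref None
```

Request:
jog_arm --slide '[[0,0.025,0.004],[0,0.024,0.004],[0,0.025,0.004],[0,0.024,0.004],[0,0.024,0.005]]' --dr '[[0,0,0],[0,0,0],[0,0,0],[0,0,0],[0,0,0]]' --fingers '[-1,-1,-1,-1,-1]'

```text
clock: 7.65
eef_pos: [0.4646, -0.0229, 0.2702]
tool_rot: [[0.999, 0.043, 0.002], [0.043, -0.999, 0.002], [0.002, -0.002, -1.0]]
contact_force: [2.0, 8.8, 8.1]
finger_gap: 0.0279
gripper_force: 61.5
```

```bash
python3 ctl.py A 0.25
```

```text
t=7.65 th=-0.3189 res=0.00 nb=1 A=0.200 Ameas=0.196 z=0.2702 F=[2.  8.8 8.1] M=[ 3.2 -0.3 -0.2] gap=0.0279 | est th=-0.3183 w=0.0149 b=0.0019 K=0.469 I=0.100 cost=0.03
rows [[0, 0.02, 0.004], [0, 0.021, 0.005], [0, 0.02, 0.004], [0, 0.02, 0.005], [0, 0.02, 0.005]] Aend 0.250 pred th=-0.2936 w=0.0954 ref None
```

Request:
jog_arm --slide '[[0,0.02,0.004],[0,0.021,0.005],[0,0.02,0.004],[0,0.02,0.005],[0,0.02,0.005]]' --dr '[[0,0,0],[0,0,0],[0,0,0],[0,0,0],[0,0,0]]' --fingers '[-1,-1,-1,-1,-1]'

```text
clock: 8.2
eef_pos: [0.465, -0.0306, 0.2689]
tool_rot: [[0.999, 0.043, 0.002], [0.043, -0.999, 0.001], [0.002, -0.001, -1.0]]
contact_force: [-0.1, 6.3, 14.0]
finger_gap: 0.0279
gripper_force: 61.0
```

```bash
python3 ctl.py A 0.30
```

```text
t=8.20 th=-0.2889 res=0.07 nb=1 A=0.250 Ameas=0.247 z=0.2689 F=[-0.1  6.3 14. ] M=[ 3.   0.2 -0.1] gap=0.0279 | est th=-0.2833 w=0.1195 b=0.0031 K=0.469 I=0.100 cost=0.04
rows [[0, 0.02, 0.005], [0, 0.02, 0.006], [0, 0.02, 0.005], [0, 0.02, 0.006], [0, 0.019, 0.006]] Aend 0.300 pred th=-0.1806 w=0.3077 ref None
```

```bash
python3 ctl.py goto -0.10 1.8
```

```text
t=8.25 th=-0.2833 res=0.09 nb=1 A=0.250 Ameas=0.250 z=0.2685 F=[6.8 1.2 0.6] M=[ 0.5 -1.3  0.3] gap=0.0278 | est th=-0.2769 w=0.1323 b=0.0031 K=0.469 I=0.100 cost=0.04
rows [[0, -0.243, -0.047], [0, -0.212, -0.016], [0, 0.156, 0.01], [0, 0.118, 0.016], [0, 0.056, 0.009]] Aend 0.188 pred th=-0.2261 w=0.1014 ref -0.253
```

```bash
sed -i 's/wn=2.2/wn=1.7/; s/D\["ref"\]=dict(t=tn,a/D["ref"]=dict(t=tn-(1 if float(a[2])<.1 else 0),a/' ctl.py; python3 ctl.py goto -0.10 0.01
```

```text
t=8.30 th=-0.2756 res=0.06 nb=1 A=0.250 Ameas=0.251 z=0.2683 F=[5.3 1.4 4. ] M=[ 0.4 -0.9  0.3] gap=0.0277 | est th=-0.2693 w=0.1468 b=0.0033 K=0.469 I=0.100 cost=0.07
rows [[0, -0.229, -0.045], [0, -0.044, -0.005], [0, -0.023, -0.003], [0, -0.018, -0.002], [0, -0.015, -0.001]] Aend 0.089 pred th=-0.2039 w=0.1067 ref -0.1
```

Request:
jog_arm --slide '[[0,-0.229,-0.045],[0,-0.044,-0.005],[0,-0.023,-0.003],[0,-0.018,-0.002],[0,-0.015,-0.001]]' --dr '[[0,0,0],[0,0,0],[0,0,0],[0,0,0],[0,0,0]]' --fingers '[-1,-1,-1,-1,-1]'

```text
clock: 8.85
eef_pos: [0.4634, -0.0082, 0.2727]
tool_rot: [[0.999, 0.042, 0.001], [0.042, -0.999, -0.002], [0.001, 0.002, -1.0]]
contact_force: [-5.1, -8.3, 19.0]
finger_gap: 0.0281
gripper_force: 63.1
```

```bash
python3 ctl.py
```

```text
t=8.85 th=-0.1970 res=0.07 nb=1 A=0.089 Ameas=0.100 z=0.2727 F=[-5.1 -8.3 19. ] M=[-2.9  1.   0.1] gap=0.0281 | est th=-0.1921 w=0.1172 b=0.0089 K=0.486 I=0.099 cost=0.28
rows [[0, -0.088, -0.006], [0, -0.001, 0.0], [0, 0.003, 0.0], [0, 0.002, 0.0], [0, -0.0, 0.0]] Aend 0.047 pred th=-0.1505 w=0.0578 ref -0.1
```

Request:
jog_arm --slide '[[0,-0.088,-0.006],[0,0,0],[0,0.002,0],[0,0.002,0],[0,0,0]]' --dr '[[0,0,0],[0,0,0],[0,0,0],[0,0,0],[0,0,0]]' --fingers '[-1,-1,-1,-1,-1]'

```text
clock: 9.4
eef_pos: [0.4631, -0.0021, 0.2729]
tool_rot: [[0.999, 0.042, 0.001], [0.042, -0.999, -0.002], [0.001, 0.002, -1.0]]
contact_force: [-2.4, -8.4, 13.6]
finger_gap: 0.0281
gripper_force: 63.6
```

```bash
python3 ctl.py
```

```text
t=9.40 th=-0.1419 res=0.12 nb=1 A=0.047 Ameas=0.060 z=0.2729 F=[-2.4 -8.4 13.6] M=[-2.8  0.5  0.2] gap=0.0281 | est th=-0.1385 w=0.0761 b=0.0135 K=0.500 I=0.100 cost=0.37
rows [[0, -0.102, -0.002], [0, 0.011, -0.0], [0, 0.015, 0.0], [0, 0.01, 0.0], [0, 0.007, 0.0]] Aend 0.019 pred th=-0.1161 w=0.0239 ref -0.1
```

Request:
jog_arm --slide '[[0,-0.102,-0.002],[0,0.011,0],[0,0.015,0],[0,0.01,0],[0,0.007,0]]' --dr '[[0,0,0],[0,0,0],[0,0,0],[0,0,0],[0,0,0]]' --fingers '[-1,-1,-1,-1,-1]'

```text
clock: 9.95
eef_pos: [0.4627, 0.0042, 0.2724]
tool_rot: [[0.999, 0.042, 0.0], [0.042, -0.999, 0.001], [0.0, -0.001, -1.0]]
contact_force: [2.1, 3.7, 3.3]
finger_gap: 0.0282
gripper_force: 64.2
```

```bash
python3 ctl.py; python3 - <<'E'
from seg import *
ims=[]
for n in("side","top"):
    im=viewer.get_image(n); np.save(n+"h.npy",im); print(n,[b for b in blobs(im,n,"red",2)],blobs(im,n,"green",2))
    ims.append(cv2.resize(im[175:245,330:400] if n=="side" else im[160:230,255:325],None,fx=5.6,fy=5.6,interpolation=cv2.INTER_CUBIC))
cv2.imwrite("pics/hold.png",np.hstack(ims)[:,:,::-1])
E
```

```text
t=9.95 th=-0.1139 res=0.03 nb=1 A=0.019 Ameas=0.020 z=0.2724 F=[2.1 3.7 3.3] M=[ 1.3 -0.4  0.1] gap=0.0282 | est th=-0.1126 w=0.0264 b=0.0141 K=0.502 I=0.100 cost=0.38
rows [[0, -0.016, 0.0], [0, 0.005, 0.0], [0, 0.005, 0.0], [0, 0.004, 0.0], [0, 0.002, 0.0]] Aend 0.019 pred th=-0.1052 w=0.0079 ref -0.1
side [([250.22, 213.45], [237, 200, 27, 26, 295]), ([361.0, 202.5], [361, 201, 1, 4, 4]), ([289.39, 214.8], [284, 209, 12, 13, 114]), ([360.91, 225.26], [358, 215, 5, 20, 34]), ([346.42, 271.44], [340, 264, 14, 16, 161])] [([358.02, 196.62], [356, 191, 5, 12, 40])]
top [([346.78, 231.94], [342, 228, 10, 9, 81]), ([238.0, 239.08], [233, 235, 11, 9, 93])] [([285.93, 179.86], [283, 179, 6, 3, 14])]
```

View pics/hold.png

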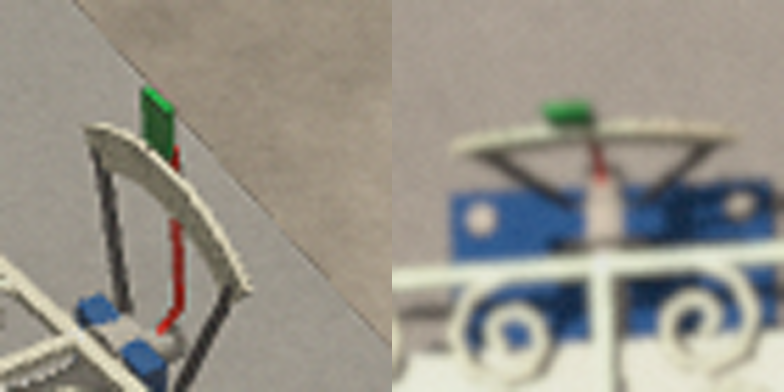

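The hold picture shows the pointer tip at about (361.5,201) in the side view, next to the flag's lower edge. In the top view the tip runs in under the flag, whose centre is at about (286,180). It is on target, so I'll keep balancing.

Request:
jog_arm --slide '[[0,-0.016,0],[0,0.005,0],[0,0.005,0],[0,0.004,0],[0,0.002,0]]' --dr '[[0,0,0],[0,0,0],[0,0,0],[0,0,0],[0,0,0]]' --fingers '[-1,-1,-1,-1,-1]'

```text
clock: 10.6
eef_pos: [0.4627, 0.0042, 0.2724]
tool_rot: [[0.999, 0.042, 0.0], [0.042, -0.999, 0.0], [0.0, -0.0, -1.0]]
contact_force: [3.7, 4.3, 3.9]
finger_gap: 0.0279
gripper_force: 64.2
```

```bash
python3 ctl.py
```

```text
t=10.60 th=-0.1203 res=0.17 nb=1 A=0.019 Ameas=0.020 z=0.2724 F=[3.7 4.3 3.9] M=[ 1.4 -0.7  0.2] gap=0.0279 | est th=-0.1202 w=-0.0220 b=0.0118 K=0.494 I=0.100 cost=0.91
rows [[0, 0.132, 0.007], [0, -0.02, -0.001], [0, -0.023, -0.002], [0, -0.018, -0.001], [0, -0.013, -0.001]] Aend 0.047 pred th=-0.1199 w=0.0132 ref -0.1
```

Request:
jog_arm --slide '[[0,0.132,0.007],[0,-0.02,-0.001],[0,-0.023,-0.002],[0,-0.018,-0.001],[0,-0.013,-0.001]]' --dr '[[0,0,0],[0,0,0],[0,0,0],[0,0,0],[0,0,0]]' --fingers '[-1,-1,-1,-1,-1]'

```text
clock: 11.15
eef_pos: [0.463, -0.0013, 0.2727]
tool_rot: [[0.999, 0.042, 0.0], [0.042, -0.999, -0.002], [0.0, 0.002, -1.0]]
contact_force: [0.6, -3.6, 12.1]
finger_gap: 0.028
gripper_force: 63.8
```

```bash
python3 ctl.py
```

```text
t=11.15 th=-0.1414 res=0.18 nb=1 A=0.047 Ameas=0.055 z=0.2727 F=[ 0.6 -3.6 12.1] M=[-1.3  0.   0.2] gap=0.0280 | est th=-0.1407 w=-0.0245 b=0.0050 K=0.460 I=0.105 cost=1.29
rows [[0, 0.167, 0.015], [0, -0.036, -0.004], [0, -0.038, -0.004], [0, -0.029, -0.003], [0, -0.02, -0.001]] Aend 0.068 pred th=-0.1362 w=0.0263 ref -0.1
```

Request:
jog_arm --slide '[[0,0.167,0.015],[0,-0.026,-0.003],[0,-0.028,-0.003],[0,-0.029,-0.003],[0,-0.02,-0.002]]' --dr '[[0,0,0],[0,0,0],[0,0,0],[0,0,0],[0,0,0]]' --fingers '[-1,-1,-1,-1,-1]'

```text
clock: 11.7
eef_pos: [0.4633, -0.0063, 0.2724]
tool_rot: [[0.999, 0.042, 0.001], [0.042, -0.999, -0.002], [0.001, 0.002, -1.0]]
contact_force: [-1.4, -5.7, 13.5]
finger_gap: 0.0278
gripper_force: 63.8
```

```bash
sed -i 's/wn=1.7/wn=2.0/' ctl.py; python3 - <<'E'
import json; D=json.load(open("log.json"))
P=D["plan"]; e=.02*.075/.155
P[1][2]+=e/2;P[1][0]+=e/2
for i in (2,3,4): P[i][2]+=e
P[2][0]+=e/2
json.dump(D,open("log.json","w"))
E
python3 ctl.py
```

```text
t=11.70 th=-0.1417 res=0.12 nb=1 A=0.078 Ameas=0.087 z=0.2724 F=[-1.4 -5.7 13.5] M=[-1.7  0.1  0.1] gap=0.0278 | est th=-0.1392 w=0.0287 b=0.0021 K=0.442 I=0.106 cost=1.29
rows [[0, -0.01, 0.001], [0, -0.022, -0.002], [0, -0.015, -0.001], [0, -0.01, -0.0], [0, -0.007, -0.001]] Aend 0.047 pred th=-0.1235 w=0.0279 ref -0.1
```

Request:
jog_arm --slide '[[0,-0.01,0.001],[0,-0.022,-0.002],[0,-0.015,-0.001],[0,-0.01,0],[0,-0.007,-0.001]]' --dr '[[0,0,0],[0,0,0],[0,0,0],[0,0,0],[0,0,0]]' --fingers '[-1,-1,-1,-1,-1]'

```text
clock: 12.25
eef_pos: [0.463, -0.001, 0.2725]
tool_rot: [[0.999, 0.042, 0.001], [0.042, -0.999, -0.001], [0.0, 0.001, -1.0]]
contact_force: [1.6, -3.3, 9.1]
finger_gap: 0.0282
gripper_force: 64.3
```

```bash
python3 ctl.py
```

```text
t=12.25 th=-0.1197 res=0.16 nb=1 A=0.047 Ameas=0.053 z=0.2725 F=[ 1.6 -3.3  9.1] M=[-1.3 -0.4  0.1] gap=0.0282 | est th=-0.1187 w=0.0316 b=0.0019 K=0.438 I=0.104 cost=1.34
rows [[0, -0.035, -0.001], [0, 0.005, 0.0], [0, 0.006, 0.0], [0, 0.003, 0.0], [0, 0.003, 0.0]] Aend 0.038 pred th=-0.1087 w=0.0121 ref -0.1
```

Request:
jog_arm --slide '[[0,-0.035,-0.001],[0,0.005,0],[0,0.006,0],[0,0.003,0],[0,0.003,0]]' --dr '[[0,0,0],[0,0,0],[0,0,0],[0,0,0],[0,0,0]]' --fingers '[-1,-1,-1,-1,-1]'

```text
clock: 12.8
eef_pos: [0.4629, 0.0001, 0.2726]
tool_rot: [[0.999, 0.042, 0.001], [0.042, -0.999, -0.002], [0.0, 0.002, -1.0]]
contact_force: [1.5, -4.7, 9.0]
finger_gap: 0.0281
gripper_force: 64.3
```

```bash
python3 ctl.py
```

```text
t=12.80 th=-0.1019 res=0.06 nb=1 A=0.038 Ameas=0.046 z=0.2726 F=[ 1.5 -4.7  9. ] M=[-1.8 -0.4  0.1] gap=0.0281 | est th=-0.1023 w=0.0193 b=0.0043 K=0.455 I=0.101 cost=1.55
rows [[0, -0.047, -0.001], [0, 0.012, 0.0], [0, 0.011, 0.001], [0, 0.008, -0.0], [0, 0.005, 0.0]] Aend 0.033 pred th=-0.0988 w=0.0005 ref -0.1
```

Request:
jog_arm --slide '[[0,-0.047,-0.001],[0,0.012,0],[0,0.011,0.001],[0,0.008,0],[0,0.005,0]]' --dr '[[0,0,0],[0,0,0],[0,0,0],[0,0,0],[0,0,0]]' --fingers '[-1,-1,-1,-1,-1]'

```text
clock: 13.35
eef_pos: [0.4628, 0.0021, 0.2723]
tool_rot: [[0.999, 0.042, 0.0], [0.042, -0.999, 0.0], [0.0, -0.0, -1.0]]
contact_force: [4.1, 2.3, 3.0]
finger_gap: 0.0279
gripper_force: 64.6
```

```bash
python3 ctl.py
```

```text
t=13.35 th=-0.0907 res=0.03 nb=1 A=0.033 Ameas=0.033 z=0.2723 F=[4.1 2.3 3. ] M=[ 1. -1. -0.] gap=0.0279 | est th=-0.0916 w=0.0117 b=0.0078 K=0.482 I=0.096 cost=1.62
rows [[0, -0.06, -0.001], [0, 0.015, 0.0], [0, 0.015, 0.0], [0, 0.011, 0.001], [0, 0.007, -0.0]] Aend 0.027 pred th=-0.0923 w=-0.0072 ref -0.1
```

Request:
jog_arm --slide '[[0,-0.06,-0.001],[0,0.015,0],[0,0.015,0],[0,0.011,0.001],[0,0.007,0]]' --dr '[[0,0,0],[0,0,0],[0,0,0],[0,0,0],[0,0,0]]' --fingers '[-1,-1,-1,-1,-1]'

```text
clock: 13.9
eef_pos: [0.4627, 0.0028, 0.2723]
tool_rot: [[0.999, 0.042, 0.0], [0.042, -0.999, 0.0], [0.0, -0.0, -1.0]]
contact_force: [4.4, 1.3, 5.1]
finger_gap: 0.0279
gripper_force: 64.8
```

```bash
python3 ctl.py
```

```text
t=13.90 th=-0.0887 res=0.01 nb=1 A=0.027 Ameas=0.028 z=0.2723 F=[4.4 1.3 5.1] M=[ 0.5 -0.9  0. ] gap=0.0279 | est th=-0.0889 w=-0.0006 b=0.0081 K=0.482 I=0.100 cost=1.14
rows [[0, -0.03, -0.001], [0, 0.011, 0.0], [0, 0.01, 0.001], [0, 0.006, -0.0], [0, 0.005, -0.0]] Aend 0.028 pred th=-0.0921 w=-0.0085 ref -0.1
```

Request:
jog_arm --slide '[[0,-0.03,-0.001],[0,0.011,0],[0,0.01,0.001],[0,0.006,0],[0,0.005,0]]' --dr '[[0,0,0],[0,0,0],[0,0,0],[0,0,0],[0,0,0]]' --fingers '[-1,-1,-1,-1,-1]'

```text
clock: 14.45
eef_pos: [0.4628, 0.0028, 0.2723]
tool_rot: [[0.999, 0.042, 0.0], [0.042, -0.999, 0.0], [0.0, -0.0, -1.0]]
contact_force: [5.1, 1.3, 5.2]
finger_gap: 0.0278
gripper_force: 64.8
```

```bash
python3 ctl.py
```

```text
t=14.45 th=-0.0961 res=0.01 nb=1 A=0.028 Ameas=0.029 z=0.2723 F=[5.1 1.3 5.2] M=[ 0.5 -1.   0. ] gap=0.0278 | est th=-0.0961 w=-0.0144 b=0.0055 K=0.457 I=0.100 cost=0.21
rows [[0, 0.037, 0.001], [0, -0.006, -0.0], [0, -0.007, -0.0], [0, -0.004, -0.001], [0, -0.003, 0.0]] Aend 0.036 pred th=-0.0994 w=-0.0020 ref -0.1
```

Request:
jog_arm --slide '[[0,0.037,0.001],[0,-0.006,0],[0,-0.007,0],[0,-0.004,-0.001],[0,-0.003,0]]' --dr '[[0,0,0],[0,0,0],[0,0,0],[0,0,0],[0,0,0]]' --fingers '[-1,-1,-1,-1,-1]'

```text
clock: 15.0
eef_pos: [0.4628, 0.0018, 0.2722]
tool_rot: [[0.999, 0.043, 0.0], [0.043, -0.999, 0.001], [0.0, -0.001, -1.0]]
contact_force: [5.2, 2.7, 4.2]
finger_gap: 0.0282
gripper_force: 64.7
```

```bash
python3 ctl.py
```

```text
t=15.00 th=-0.1107 res=0.06 nb=1 A=0.036 Ameas=0.035 z=0.2722 F=[5.2 2.7 4.2] M=[ 0.9 -1.1  0. ] gap=0.0282 | est th=-0.1093 w=-0.0145 b=0.0033 K=0.439 I=0.099 cost=0.96
rows [[0, 0.072, 0.004], [0, -0.019, -0.001], [0, -0.019, -0.001], [0, -0.012, -0.001], [0, -0.008, -0.0]] Aend 0.043 pred th=-0.1088 w=0.0081 ref -0.1
```

Request:
jog_arm --slide '[[0,0.072,0.004],[0,-0.019,-0.001],[0,-0.019,-0.001],[0,-0.012,-0.001],[0,-0.008,0]]' --dr '[[0,0,0],[0,0,0],[0,0,0],[0,0,0],[0,0,0]]' --fingers '[-1,-1,-1,-1,-1]'

```text
clock: 15.55
eef_pos: [0.4629, 0.0, 0.2725]
tool_rot: [[0.999, 0.042, 0.0], [0.042, -0.999, -0.001], [0.0, 0.001, -1.0]]
contact_force: [3.4, -1.7, 9.1]
finger_gap: 0.0279
gripper_force: 64.6
```

```bash
python3 ctl.py
```

```text
t=15.55 th=-0.1190 res=0.07 nb=1 A=0.043 Ameas=0.047 z=0.2725 F=[ 3.4 -1.7  9.1] M=[-0.9 -0.7  0.1] gap=0.0279 | est th=-0.1178 w=-0.0065 b=0.0052 K=0.464 I=0.103 cost=1.11
rows [[0, 0.076, 0.005], [0, -0.022, -0.002], [0, -0.021, -0.001], [0, -0.015, -0.001], [0, -0.01, -0.001]] Aend 0.047 pred th=-0.1137 w=0.0140 ref -0.1
```

Request:
jog_arm --slide '[[0,0.076,0.005],[0,-0.022,-0.002],[0,-0.021,-0.001],[0,-0.015,-0.001],[0,-0.01,-0.001]]' --dr '[[0,0,0],[0,0,0],[0,0,0],[0,0,0],[0,0,0]]' --fingers '[-1,-1,-1,-1,-1]'

```text
clock: 16.1
eef_pos: [0.463, -0.0004, 0.2724]
tool_rot: [[0.999, 0.043, 0.0], [0.043, -0.999, -0.0], [0.0, 0.0, -1.0]]
contact_force: [3.2, -1.1, 8.4]
finger_gap: 0.0278
gripper_force: 64.5
```

```bash
python3 ctl.py
```

```text
t=16.10 th=-0.1209 res=0.18 nb=1 A=0.047 Ameas=0.049 z=0.2724 F=[ 3.2 -1.1  8.4] M=[-0.6 -0.8  0.1] gap=0.0278 | est th=-0.1203 w=0.0010 b=0.0069 K=0.486 I=0.102 cost=0.64
rows [[0, 0.063, 0.004], [0, -0.019, -0.001], [0, -0.019, -0.001], [0, -0.013, -0.001], [0, -0.008, -0.001]] Aend 0.049 pred th=-0.1144 w=0.0155 ref -0.1
```

Request:
jog_arm --slide '[[0,0.063,0.004],[0,-0.019,-0.001],[0,-0.019,-0.001],[0,-0.013,-0.001],[0,-0.008,-0.001]]' --dr '[[0,0,0],[0,0,0],[0,0,0],[0,0,0],[0,0,0]]' --fingers '[-1,-1,-1,-1,-1]'

```text
clock: 16.65
eef_pos: [0.463, -0.0006, 0.2724]
tool_rot: [[0.999, 0.043, 0.0], [0.043, -0.999, -0.0], [0.0, 0.0, -1.0]]
contact_force: [5.1, -1.7, 7.8]
finger_gap: 0.0279
gripper_force: 64.4
```

```bash
python3 ctl.py
```

```text
t=16.65 th=-0.1155 res=0.01 nb=1 A=0.049 Ameas=0.051 z=0.2724 F=[ 5.1 -1.7  7.8] M=[-0.5 -0.8  0.1] gap=0.0279 | est th=-0.1148 w=0.0135 b=0.0057 K=0.477 I=0.101 cost=0.21
rows [[0, 0.002, 0.001], [0, -0.005, -0.001], [0, -0.004, 0.0], [0, -0.003, -0.0], [0, -0.002, -0.0]] Aend 0.043 pred th=-0.1085 w=0.0104 ref -0.1
```

Request:
jog_arm --slide '[[0,0.002,0.001],[0,-0.005,-0.001],[0,-0.004,0],[0,-0.003,0],[0,-0.002,0]]' --dr '[[0,0,0],[0,0,0],[0,0,0],[0,0,0],[0,0,0]]' --fingers '[-1,-1,-1,-1,-1]'

```text
clock: 17.2
eef_pos: [0.4629, -0.0001, 0.2725]
tool_rot: [[0.999, 0.042, 0.0], [0.042, -0.999, -0.001], [0.0, 0.001, -1.0]]
contact_force: [4.0, -2.1, 9.3]
finger_gap: 0.0281
gripper_force: 64.6
```

```bash
python3 ctl.py
```

```text
t=17.20 th=-0.1109 res=0.02 nb=1 A=0.043 Ameas=0.047 z=0.2725 F=[ 4.  -2.1  9.3] M=[-0.8 -0.7  0.2] gap=0.0281 | est th=-0.1102 w=0.0066 b=0.0049 K=0.470 I=0.100 cost=0.11
rows [[0, 0.016, 0.001], [0, -0.005, -0.001], [0, -0.005, 0.0], [0, -0.003, 0.0], [0, -0.002, -0.0]] Aend 0.044 pred th=-0.1063 w=0.0073 ref -0.1
```

Request:
jog_arm --slide '[[0,0.016,0.001],[0,-0.005,-0.001],[0,-0.005,0],[0,-0.003,0],[0,-0.002,0]]' --dr '[[0,0,0],[0,0,0],[0,0,0],[0,0,0],[0,0,0]]' --fingers '[-1,-1,-1,-1,-1]'

```text
clock: 17.75
eef_pos: [0.4629, -0.0002, 0.2724]
tool_rot: [[0.999, 0.042, 0.0], [0.042, -0.999, -0.001], [0.0, 0.001, -1.0]]
contact_force: [3.4, -2.8, 9.1]
finger_gap: 0.0276
gripper_force: 64.6
```

```bash
python3 ctl.py
```

```text
t=17.75 th=-0.1015 res=0.06 nb=1 A=0.044 Ameas=0.048 z=0.2724 F=[ 3.4 -2.8  9.1] M=[-0.8 -0.7  0.1] gap=0.0276 | est th=-0.1019 w=0.0123 b=0.0043 K=0.464 I=0.100 cost=0.25
rows [[0, -0.033, -0.001], [0, 0.006, -0.0], [0, 0.007, 0.0], [0, 0.005, 0.0], [0, 0.003, 0.0]] Aend 0.038 pred th=-0.0995 w=0.0006 ref -0.1
```

Request:
jog_arm --slide '[[0,-0.033,-0.001],[0,0.006,0],[0,0.007,0],[0,0.005,0],[0,0.003,0]]' --dr '[[0,0,0],[0,0,0],[0,0,0],[0,0,0],[0,0,0]]' --fingers '[-1,-1,-1,-1,-1]'

```text
clock: 18.3
eef_pos: [0.4629, 0.0005, 0.2725]
tool_rot: [[0.999, 0.042, 0.0], [0.042, -0.999, -0.001], [0.0, 0.001, -1.0]]
contact_force: [3.9, -2.9, 8.6]
finger_gap: 0.0281
gripper_force: 64.5
```

```bash
python3 ctl.py goto -0.315 4.5
```

```text
t=18.30 th=-0.0927 res=0.05 nb=1 A=0.038 Ameas=0.043 z=0.2725 F=[ 3.9 -2.9  8.6] M=[-1.  -0.8  0.2] gap=0.0281 | est th=-0.0932 w=0.0104 b=0.0062 K=0.478 I=0.101 cost=0.32
rows [[0, -0.045, -0.001], [0, -0.001, 0.0], [0, 0.001, 0.0], [0, -0.0, 0.0], [0, -0.001, 0.0]] Aend 0.015 pred th=-0.0945 w=-0.0156 ref -0.0957
```

Request:
jog_arm --slide '[[0,-0.045,-0.001],[0,-0.001,0],[0,0.001,0],[0,0,0],[0,-0.001,0]]' --dr '[[0,0,0],[0,0,0],[0,0,0],[0,0,0],[0,0,0]]' --fingers '[-1,-1,-1,-1,-1]'

```text
clock: 18.85
eef_pos: [0.4628, 0.0031, 0.2726]
tool_rot: [[0.999, 0.042, 0.0], [0.042, -0.999, -0.002], [0.0, 0.002, -1.0]]
contact_force: [2.9, -8.1, 9.6]
finger_gap: 0.0277
gripper_force: 64.7
```

```bash
python3 ctl.py
```

```text
t=18.85 th=-0.0897 res=0.00 nb=1 A=0.015 Ameas=0.026 z=0.2726 F=[ 2.9 -8.1  9.6] M=[-2.9 -0.6  0.2] gap=0.0277 | est th=-0.0909 w=-0.0110 b=0.0073 K=0.486 I=0.101 cost=0.39
rows [[0, -0.043, 0.0], [0, 0.009, -0.0], [0, 0.011, -0.0], [0, 0.009, 0.0], [0, 0.008, 0.0]] Aend 0.013 pred th=-0.1076 w=-0.0516 ref -0.1124
```

Request:
jog_arm --slide '[[0,-0.043,0],[0,0.009,0],[0,0.011,0],[0,0.009,0],[0,0.008,0]]' --dr '[[0,0,0],[0,0,0],[0,0,0],[0,0,0],[0,0,0]]' --fingers '[-1,-1,-1,-1,-1]'

```text
clock: 19.4
eef_pos: [0.4626, 0.0049, 0.2723]
tool_rot: [[0.999, 0.042, 0.0], [0.042, -0.999, -0.0], [0.0, 0.0, -1.0]]
contact_force: [3.7, -0.3, 3.0]
finger_gap: 0.0276
gripper_force: 64.9
```

```bash
python3 ctl.py
```

```text
t=19.40 th=-0.0931 res=0.01 nb=1 A=0.013 Ameas=0.015 z=0.2723 F=[ 3.7 -0.3  3. ] M=[ 0.2 -1.1 -0. ] gap=0.0276 | est th=-0.0968 w=-0.0338 b=0.0098 K=0.504 I=0.103 cost=1.13
rows [[0, -0.107, 0.002], [0, 0.036, -0.002], [0, 0.039, -0.0], [0, 0.031, 0.0], [0, 0.025, 0.001]] Aend 0.024 pred th=-0.1315 w=-0.0913 ref -0.1473
```

Request:
jog_arm --slide '[[0,-0.107,0.002],[0,0.036,-0.002],[0,0.039,0],[0,0.031,0],[0,0.025,0.001]]' --dr '[[0,0,0],[0,0,0],[0,0,0],[0,0,0],[0,0,0]]' --fingers '[-1,-1,-1,-1,-1]'

```text
clock: 19.95
eef_pos: [0.4626, 0.0039, 0.2721]
tool_rot: [[0.999, 0.043, -0.0], [0.043, -0.999, 0.001], [-0.0, -0.001, -1.0]]
contact_force: [6.3, 5.6, 1.1]
finger_gap: 0.0277
gripper_force: 64.9
```

```bash
python3 ctl.py
```

```text
t=19.95 th=-0.1302 res=0.15 nb=1 A=0.024 Ameas=0.021 z=0.2721 F=[6.3 5.6 1.1] M=[ 2.  -1.3 -0.1] gap=0.0277 | est th=-0.1348 w=-0.0911 b=0.0088 K=0.492 I=0.102 cost=0.89
rows [[0, 0.015, 0.0], [0, 0.023, 0.001], [0, 0.021, 0.001], [0, 0.02, 0.001], [0, 0.019, 0.001]] Aend 0.072 pred th=-0.1843 w=-0.1021 ref -0.1949
```

Request:
jog_arm --slide '[[0,0.015,0],[0,0.023,0.001],[0,0.021,0.001],[0,0.02,0.001],[0,0.019,0.001]]' --dr '[[0,0,0],[0,0,0],[0,0,0],[0,0,0],[0,0,0]]' --fingers '[-1,-1,-1,-1,-1]'

```text
clock: 20.5
eef_pos: [0.4631, -0.0027, 0.272]
tool_rot: [[0.999, 0.043, 0.0], [0.043, -0.999, 0.002], [0.0, -0.002, -1.0]]
contact_force: [6.2, 10.6, 4.9]
finger_gap: 0.0278
gripper_force: 64.5
```

```bash
python3 ctl.py
```

```text
t=20.50 th=-0.1872 res=0.04 nb=1 A=0.072 Ameas=0.064 z=0.2720 F=[ 6.2 10.6  4.9] M=[ 3.6 -1.   0.1] gap=0.0278 | est th=-0.1916 w=-0.1044 b=0.0089 K=0.491 I=0.099 cost=0.68
rows [[0, 0.042, 0.004], [0, 0.014, 0.001], [0, 0.014, 0.002], [0, 0.015, 0.001], [0, 0.015, 0.002]] Aend 0.121 pred th=-0.2400 w=-0.0886 ref -0.2446
```

Request:
jog_arm --slide '[[0,0.042,0.004],[0,0.014,0.001],[0,0.014,0.002],[0,0.015,0.001],[0,0.015,0.002]]' --dr '[[0,0,0],[0,0,0],[0,0,0],[0,0,0],[0,0,0]]' --fingers '[-1,-1,-1,-1,-1]'

```text
clock: 21.05
eef_pos: [0.4635, -0.0105, 0.2717]
tool_rot: [[0.999, 0.043, 0.0], [0.043, -0.999, 0.001], [0.001, -0.001, -1.0]]
contact_force: [1.5, 7.2, 15.4]
finger_gap: 0.0281
gripper_force: 64.2
```

```bash
python3 ctl.py n 3
```

```text
t=21.05 th=-0.2554 res=0.01 nb=1 A=0.121 Ameas=0.115 z=0.2717 F=[ 1.5  7.2 15.4] M=[ 2.8 -0.1  0.2] gap=0.0281 | est th=-0.2609 w=-0.1267 b=0.0119 K=0.523 I=0.100 cost=1.11
rows [[0, 0.235, 0.042], [0, -0.021, -0.005], [0, -0.027, -0.006]] Aend 0.212 pred th=-0.2888 w=-0.0654 ref -0.272
```

Request:
jog_arm --slide '[[0,0.235,0.042],[0,0.02,0.005],[0,0,0]]' --dr '[[0,0,0],[0,0,0],[0,0,0]]' --fingers '[-1,-1,-1]'

```text
clock: 21.4
eef_pos: [0.4644, -0.0306, 0.2675]
tool_rot: [[0.999, 0.042, 0.0], [0.042, -0.999, 0.001], [0.0, -0.001, -1.0]]
contact_force: [7.3, 3.4, 2.0]
finger_gap: 0.0279
gripper_force: 63.1
```

```bash
python3 - <<'E'
import json; D=json.load(open("log.json")); P=D["plan"]; u=.075/.155
P[1]=[.02*u,-.005*u,P[0][2]+.01]; P[2]=[0,0,P[1][2]]; json.dump(D,open("log.json","w"))
E
python3 ctl.py goto -0.318 1.5 n 3
```

```text
t=21.40 th=-0.2883 res=0.04 nb=1 A=0.246 Ameas=0.247 z=0.2675 F=[7.3 3.4 2. ] M=[ 0.8 -1.5  0.3] gap=0.0279 | est th=-0.2904 w=-0.0408 b=0.0120 K=0.524 I=0.100 cost=1.12
rows [[0, -0.057, -0.013], [0, -0.048, -0.01], [0, -0.029, -0.006]] Aend 0.180 pred th=-0.2978 w=-0.0191 ref -0.292
```

Request:
jog_arm --slide '[[0,-0.057,-0.013],[0,-0.048,-0.01],[0,-0.029,-0.006]]' --dr '[[0,0,0],[0,0,0],[0,0,0]]' --fingers '[-1,-1,-1]'

```text
clock: 21.75
eef_pos: [0.4639, -0.0216, 0.2702]
tool_rot: [[0.999, 0.042, 0.001], [0.042, -0.999, -0.002], [0.001, 0.002, -1.0]]
contact_force: [5.1, -8.6, 6.5]
finger_gap: 0.0279
gripper_force: 63.1
```

```bash
python3 ctl.py n 4
```

```text
t=21.75 th=-0.2849 res=0.11 nb=1 A=0.180 Ameas=0.187 z=0.2702 F=[ 5.1 -8.6  6.5] M=[-2.9 -1.2  0.1] gap=0.0279 | est th=-0.2859 w=0.0121 b=0.0098 K=0.507 I=0.098 cost=1.66
rows [[0, -0.174, -0.024], [0, 0.032, 0.003], [0, 0.043, 0.006], [0, 0.038, 0.005]] Aend 0.150 pred th=-0.2935 w=-0.0378 ref -0.3042
```

Request:
jog_arm --slide '[[0,-0.174,-0.024],[0,0.032,0.003],[0,0.043,0.006],[0,0.038,0.005]]' --dr '[[0,0,0],[0,0,0],[0,0,0],[0,0,0]]' --fingers '[-1,-1,-1,-1]'

```text
clock: 22.2
eef_pos: [0.4634, -0.0152, 0.2708]
tool_rot: [[0.999, 0.043, -0.0], [0.043, -0.999, 0.002], [-0.0, -0.002, -1.0]]
contact_force: [-1.9, 0.3, 24.1]
finger_gap: 0.0279
gripper_force: 65.5
```

```bash
python3 ctl.py n 4
```

```text
t=22.20 th=-0.2738 res=0.06 nb=1 A=0.150 Ameas=0.145 z=0.2708 F=[-1.9  0.3 24.1] M=[0.6 0.6 0.2] gap=0.0279 | est th=-0.2765 w=-0.0032 b=0.0076 K=0.490 I=0.098 cost=3.20
rows [[0, -0.143, -0.016], [0, 0.064, 0.006], [0, 0.058, 0.007], [0, 0.039, 0.006]] Aend 0.159 pred th=-0.2879 w=-0.0359 ref -0.3164
```

Request:
jog_arm --slide '[[0,-0.143,-0.016],[0,0.064,0.006],[0,0.058,0.007],[0,0.039,0.006]]' --dr '[[0,0,0],[0,0,0],[0,0,0],[0,0,0]]' --fingers '[-1,-1,-1,-1]'

```text
clock: 22.65
eef_pos: [0.4636, -0.0167, 0.2706]
tool_rot: [[0.999, 0.043, -0.0], [0.043, -0.999, 0.002], [-0.0, -0.002, -1.0]]
contact_force: [-0.4, 8.8, 12.6]
finger_gap: 0.0278
gripper_force: 64.6
```

```bash
python3 ctl.py goto -0.322 1.6 n 4
```

```text
t=22.65 th=-0.2730 res=0.06 nb=1 A=0.159 Ameas=0.155 z=0.2706 F=[-0.4  8.8 12.6] M=[3.4 0.  0.3] gap=0.0278 | est th=-0.2748 w=-0.0049 b=0.0017 K=0.461 I=0.104 cost=1.97
rows [[0, -0.062, -0.009], [0, -0.026, -0.003], [0, -0.012, -0.002], [0, -0.002, 0.0]] Aend 0.109 pred th=-0.2810 w=-0.0316 ref -0.2797
```

Request:
jog_arm --slide '[[0,-0.062,-0.009],[0,-0.026,-0.003],[0,-0.012,-0.002],[0,-0.002,0]]' --dr '[[0,0,0],[0,0,0],[0,0,0],[0,0,0]]' --fingers '[-1,-1,-1,-1]'

```text
clock: 23.1
eef_pos: [0.4633, -0.0105, 0.2717]
tool_rot: [[0.999, 0.043, 0.0], [0.043, -0.999, -0.001], [0.0, 0.001, -1.0]]
contact_force: [0.8, -3.9, 11.5]
finger_gap: 0.028
gripper_force: 64.4
```

```bash
python3 ctl.py n 4
```

```text
t=23.10 th=-0.2751 res=0.01 nb=1 A=0.109 Ameas=0.114 z=0.2717 F=[ 0.8 -3.9 11.5] M=[-1.1 -0.2  0.4] gap=0.0280 | est th=-0.2773 w=-0.0266 b=-0.0022 K=0.444 I=0.104 cost=1.67
rows [[0, -0.038, -0.004], [0, 0.03, 0.003], [0, 0.036, 0.004], [0, 0.035, 0.005]] Aend 0.140 pred th=-0.2958 w=-0.0553 ref -0.3012
```

Request:
jog_arm --slide '[[0,-0.038,-0.004],[0,0.03,0.003],[0,0.036,0.004],[0,0.035,0.005]]' --dr '[[0,0,0],[0,0,0],[0,0,0],[0,0,0]]' --fingers '[-1,-1,-1,-1]'

```text
clock: 23.55
eef_pos: [0.4634, -0.0144, 0.271]
tool_rot: [[0.999, 0.043, -0.0], [0.043, -0.999, 0.001], [-0.0, -0.001, -1.0]]
contact_force: [1.6, 4.4, 11.8]
finger_gap: 0.0276
gripper_force: 64.5
```

```bash
python3 ctl.py n 4
```

```text
t=23.55 th=-0.2935 res=0.07 nb=1 A=0.140 Ameas=0.140 z=0.2710 F=[ 1.6  4.4 11.8] M=[ 1.8 -0.1  0.3] gap=0.0276 | est th=-0.2966 w=-0.0518 b=-0.0094 K=0.417 I=0.103 cost=1.12
rows [[0, 0.026, 0.004], [0, 0.029, 0.005], [0, 0.021, 0.003], [0, 0.011, 0.002]] Aend 0.182 pred th=-0.3130 w=-0.0252 ref -0.3197
```

Request:
jog_arm --slide '[[0,0.026,0.004],[0,0.029,0.005],[0,0.021,0.003],[0,0.011,0.002]]' --dr '[[0,0,0],[0,0,0],[0,0,0],[0,0,0]]' --fingers '[-1,-1,-1,-1]'

```text
clock: 24.0
eef_pos: [0.4638, -0.0203, 0.2695]
tool_rot: [[0.999, 0.043, 0.0], [0.043, -0.999, 0.002], [0.0, -0.002, -1.0]]
contact_force: [7.6, 6.8, 1.4]
finger_gap: 0.0275
gripper_force: 64.2
```

```bash
python3 ctl.py n 4
```

```text
t=24.00 th=-0.3160 res=0.04 nb=1 A=0.182 Ameas=0.179 z=0.2695 F=[7.6 6.8 1.4] M=[ 2.4 -1.4 -0. ] gap=0.0275 | est th=-0.3163 w=-0.0262 b=-0.0002 K=0.450 I=0.103 cost=0.61
rows [[0, 0.024, 0.005], [0, -0.029, -0.006], [0, -0.022, -0.004], [0, -0.023, -0.003]] Aend 0.157 pred th=-0.3199 w=0.0001 ref -0.322
```

Touching down at about 0.02 rad/s. I'll run these rows, then lower the handle slowly.

Request:
jog_arm --slide '[[0,0.024,0.005],[0,-0.029,-0.006],[0,-0.022,-0.004],[0,-0.023,-0.003]]' --dr '[[0,0,0],[0,0,0],[0,0,0],[0,0,0]]' --fingers '[-1,-1,-1,-1]'

```text
clock: 24.45
eef_pos: [0.4637, -0.0172, 0.2702]
tool_rot: [[0.999, 0.043, 0.0], [0.043, -0.999, 0.001], [0.0, -0.001, -1.0]]
contact_force: [7.4, -0.2, 0.5]
finger_gap: 0.0282
gripper_force: 64.2
```

```bash
python3 ctl.py A 0.05 n 5
```

```text
t=24.45 th=-0.3195 res=0.01 nb=1 A=0.157 Ameas=0.158 z=0.2702 F=[ 7.4 -0.2  0.5] M=[-0.2 -1.6 -0. ] gap=0.0282 | est th=-0.3194 w=0.0003 b=0.0080 K=0.480 I=0.103 cost=0.70
rows [[0, -0.044, -0.007], [0, -0.044, -0.006], [0, -0.045, -0.004], [0, -0.044, -0.004], [0, -0.044, -0.002]] Aend 0.050 pred th=-0.3200 w=0.0000 ref None
```

Request:
jog_arm --slide '[[0,-0.044,-0.007],[0,-0.044,-0.006],[0,-0.045,-0.004],[0,-0.044,-0.004],[0,-0.044,-0.002]]' --dr '[[0,0,0],[0,0,0],[0,0,0],[0,0,0],[0,0,0]]' --fingers '[-1,-1,-1,-1,-1]'

```text
clock: 25.0
eef_pos: [0.4631, -0.0018, 0.2725]
tool_rot: [[0.999, 0.042, 0.001], [0.042, -0.999, -0.001], [0.001, 0.001, -1.0]]
contact_force: [1.4, -3.9, 12.2]
finger_gap: 0.0279
gripper_force: 65.2
```

```bash
sed -i 's/    A=kA; cs,cc/    N=int(a[3]) if len(a)>3 else N; A=kA; cs,cc/' ctl.py; python3 ctl.py A -0.523 n 15
```

```text
t=25.00 th=-0.3199 res=0.01 nb=1 A=0.050 Ameas=0.058 z=0.2725 F=[ 1.4 -3.9 12.2] M=[-1.4 -0.5  0.3] gap=0.0279 | est th=-0.3200 w=0.0000 b=0.0047 K=0.467 I=0.098 cost=0.26
rows [[0, -0.079, -0.003], [0, -0.079, 0.001], [0, -0.079, 0.003], [0, -0.078, 0.007], [0, -0.079, 0.009], [0, -0.078, 0.013], [0, -0.077, 0.016], [0, -0.077, 0.018], [0, -0.076, 0.022], [0, -0.075, 0.024], [0, -0.074, 0.027], [0, -0.073, 0.03], [0, -0.072, 0.033], [0, -0.07, 0.035], [0, -0.07, 0.038]] Aend -0.523 pred th=-0.3200 w=0.0000 ref None
```

Request:
jog_arm --slide '[[0,-0.079,-0.003],[0,-0.079,0.001],[0,-0.079,0.003],[0,-0.078,0.007],[0,-0.079,0.009]]' --dr '[[0,0,0],[0,0,0],[0,0,0],[0,0,0],[0,0,0]]' --fingers '[-1,-1,-1,-1,-1]'

```text
clock: 25.55
eef_pos: [0.4617, 0.0279, 0.2706]
tool_rot: [[0.999, 0.042, 0.0], [0.042, -0.999, -0.001], [0.0, 0.001, -1.0]]
contact_force: [6.3, -6.9, 4.0]
finger_gap: 0.0277
gripper_force: 67.4
```

Request:
jog_arm --slide '[[0,-0.078,0.013],[0,-0.077,0.016],[0,-0.077,0.018],[0,-0.076,0.022],[0,-0.075,0.024]]' --dr '[[0,0,0],[0,0,0],[0,0,0],[0,0,0],[0,0,0]]' --fingers '[-1,-1,-1,-1,-1]'

```text
clock: 26.05
eef_pos: [0.46, 0.0569, 0.2639]
tool_rot: [[0.999, 0.042, -0.001], [0.042, -0.999, -0.001], [-0.001, 0.001, -1.0]]
contact_force: [-3.4, -7.3, 13.1]
finger_gap: 0.028
gripper_force: 69.8
```

Request:
jog_arm --slide '[[0,-0.074,0.027],[0,-0.073,0.03],[0,-0.072,0.033],[0,-0.07,0.035],[0,-0.07,0.038]]' --dr '[[0,0,0],[0,0,0],[0,0,0],[0,0,0],[0,0,0]]' --fingers '[-1,-1,-1,-1,-1]'

```text
clock: 26.55
eef_pos: [0.4588, 0.0838, 0.2511]
tool_rot: [[0.999, 0.042, -0.001], [0.042, -0.999, -0.001], [-0.002, 0.001, -1.0]]
contact_force: [-1.2, -3.5, 7.9]
finger_gap: 0.0279
gripper_force: 72.7
```

Request:
jog_arm --slide '[[0,0,0],[0,0,0],[0,0,0]]' --dr '[[0,0,0],[0,0,0],[0,0,0]]' --fingers '[-1,-1,-1]'

```text
clock: 26.85
eef_pos: [0.4588, 0.0838, 0.2513]
tool_rot: [[0.999, 0.042, -0.001], [0.042, -0.999, -0.0], [-0.001, 0.0, -1.0]]
contact_force: [-0.0, -4.5, 0.3]
finger_gap: 0.028
gripper_force: 72.0
```

```bash
python3 ctl.py A -0.523 n 1
```

```text
t=26.85 th=-0.3189 res=0.00 nb=1 A=-0.523 Ameas=-0.517 z=0.2513 F=[-0.  -4.5  0.3] M=[-1.8  0.  -0.1] gap=0.0280 | est th=-0.3200 w=0.0000 b=0.0046 K=0.472 I=0.100 cost=0.12
rows [[0, 0.0, 0.0]] Aend -0.523 pred th=-0.3200 w=0.0000 ref None
```

Request:
jog_arm --slide '[[0,0,0],[0,0,0],[0,0,0],[0,0,0],[0,0,0]]' --dr '[[0,0,0],[0,0,0],[0,0,0],[0,0,0],[0,0,0]]' --fingers '[-0.2,0,0.4,1,1]'

```text
clock: 27.4
eef_pos: [0.4592, 0.0845, 0.2516]
tool_rot: [[0.999, 0.042, -0.0], [0.042, -0.999, 0.0], [-0.0, -0.0, -1.0]]
contact_force: [-0.3, 0.1, -0.5]
finger_gap: 0.0835
gripper_force: 0.0
```

Request:
jog_arm --slide '[[0,0,0],[0,0,0],[0,0,-0.2],[0,0,-0.3],[0,0,-0.4]]' --dr '[[0,0,0],[0,0,0],[0,0,0],[0,0,0],[0,0,0]]' --fingers '[1,1,1,1,1]'

```text
clock: 27.9
eef_pos: [0.4587, 0.0843, 0.3192]
tool_rot: [[0.999, 0.043, -0.002], [0.043, -0.999, 0.0], [-0.002, -0.0, -1.0]]
contact_force: [0.1, 0.5, 0.3]
finger_gap: 0.0854
gripper_force: 0.0
```

Request:
jog_arm --slide '[[0,0,-0.4],[0,0,-0.4],[0,0,-0.4],[0,0,-0.2],[0,0,0]]' --dr '[[0,0,0],[0,0,0],[0,0,0],[0,0,0],[0,0,0]]' --fingers '[1,1,1,1,1]'

```text
clock: 28.4
eef_pos: [0.4598, 0.0846, 0.4259]
tool_rot: [[0.999, 0.042, 0.003], [0.042, -0.999, 0.0], [0.003, 0.0, -1.0]]
contact_force: [-0.7, -0.5, -0.9]
finger_gap: 0.0855
gripper_force: 0.0
```

```bash
python3 - <<'E'
from ctl import *
s=get_state(); im=viewer.get_image("side"); print(s["clock"],s["contact_force"].round(1) if hasattr(s["contact_force"],"round") else s["contact_force"],theta(im,-.32),blobs(im,"side","red"),blobs(im,"side","orange"),blobs(im,"side","green"))
cv2.imwrite("pics/end.png",im[:,:,::-1])
E
```

```text
28.4 [-0.7 -0.5 -0.9] (np.float64(-0.3192663769268803), np.float64(0.0077877301732055025), 1) [([252.16, 211.57], [237, 200, 34, 25, 310]), ([359.42, 222.61], [358, 211, 4, 23, 36]), ([289.59, 222.68], [284, 217, 12, 13, 109]), ([343.54, 259.9], [337, 253, 14, 15, 157])] [([264.09, 220.47], [252, 213, 25, 16, 218])] [([358.12, 196.15], [356, 191, 5, 12, 33])]
```

View pics/end.png

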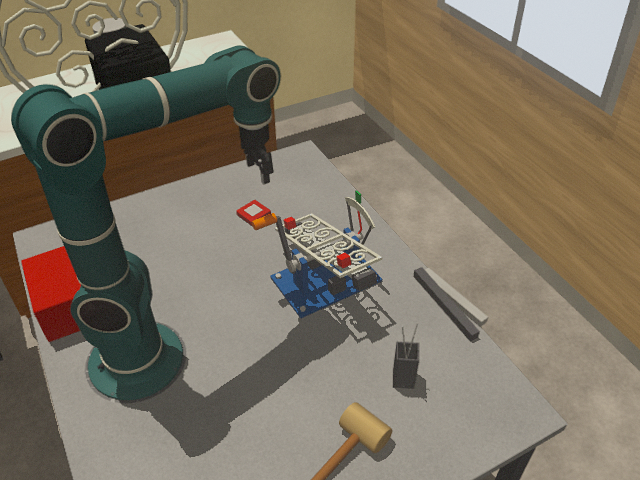

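The final picture shows the cradle back on its rest: the blocks are at (289.6,222.7) and (343.5,259.9), the same as at the start. The handle is free, the arm is clear, and the bystanders haven't moved.

```bash
python3 -c "
from workcell import workorder
print(workorder.finish_job())"
```

```text
the job is handed in; nothing more can be done
None
```

The job is handed in: I held the cradle by the handle with the pointer within the flag's width from about 9.4 s to 19.4 s by my camera readings, set it gently back on its starting rest (about 0.02 rad/s at touchdown), let go and moved the arm clear at 28.4 s. The tool gave no verdict.

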